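# Load the grinding jar and clamp it in the bench mill

### The job

Set the grinding jar that fits the mill's holder ring down into the ring, standing square on the holder's floor, and leave the other two jars where they are. Swing the clamp bridge fully home over the jar, then turn the T-handle clockwise until it goes clearly stiff and the jar is held firmly; do not force it beyond that. Let go at the end, and disturb nothing else.

Things in the scene. Friction and masses are not known exactly. Their poses are not given: they have to be found in the camera images.
- mill: fixed bench jar mill: off-white housing 70 mm high, x -127 to +110 mm (dark control ledge on the -x side), y +-115 mm; aluminium platform 170 x 212 mm on top, its face 92 mm above the bench, with the holder ring, the pivot post (x 0, y -75) and the keeper post (x 0, y +82). Origin on the bench below the ring's centre; z up; the closed bridge lies along y. Pivot top 196 mm, keeper at 192 mm.
- holder (a point): centre of the holder's flat floor, 92 mm above the bench. The steel ring round it: 56 mm bore, 73 mm outside, 12 mm high. The 52 mm jar goes in with 2 mm to spare all round; the 62 mm jar does not enter, the 42 mm jar is too loose and too short. Axes as mill.
- bridge (a joint): angle in rad of the blue clamp bridge about its vertical pivot: 0 = fully home over the jar, tongue in the keeper and against its stop; grows counter-clockwise seen from above as it swings open over the control ledge side (-x); starts at 1.8 to 2.4, end stop 2.6. It stays where it is left (friction 0.3 N m).
- bridge_pivot (a point): on the bridge's vertical pivot axis at the arm's top face, 192 mm above the bench. Turns with the bridge: its y axis points along the arm towards the knob. The arm is 24 mm wide, 18 mm thick.
- bridge_knob (a point): middle of the upright black cylindrical knob near the bridge's free end, 18 mm in diameter, 24 mm tall (200 to 224 mm above the bench, on a thin stem), 131 mm from the pivot axis: hold or push it to swing the bridge. With the bridge home, the keeper (top 192 mm high) begins 15 mm beyond the knob's middle.
- tee (a joint): angle in rad of the T-handle: 0 = fully raised; grows as it turns CLOCKWISE seen from above (tightening; handle and foot sink 3 mm per rad, 19 mm a turn); end stop 6.0; starts at 0.2 to 1.2. Turns freely at about 0.2 N m; stays where it is left, also when tight. With the right jar in and the bridge home, the foot meets the lid at about 2.0 rad.
- tee_bar (a point): middle of the T-handle's round crossbar, on the screw axis, 75 mm from the pivot along the arm, 230 mm above the bench when fully raised (joint 0). Turns with the handle: its x axis lies along the bar. Bar 12 mm in diameter, 82 mm long over its black ball ends (16 mm), on an 11 mm stem; the nut below ends 34 mm under the bar's middle when raised.
- foot: black sprung pressure foot under the clamp screw, disc 28 mm in diameter, 72 mm below the crossbar, turning with it. Once it meets the jar the handle stiffens steadily and the press grows about 50 N per rad: firm, some 40 N, at 2.8 to 3 rad (the moment felt through a held bar, even at rest, is then 0.1 to 0.2 N m above free turning); 100 N at 4 rad, then hard. Origin mid-underside.
- tray: shallow white tray, 250 x 250 mm, rim 10 mm high, floor 4 mm thick, fixed to the bench; the three jars stand in it, in any order. Origin at the centre of its underside.
- jar_50: closed stainless steel grinding jar with lid, 52 mm in diameter, 60 mm tall, about 0.55 kg: the one that fits the mill. Straight sides. Origin at the centre of its underside, z up its axis.
- jar_25: look-alike jar, too small for the holder: 42 mm in diameter, 50 mm tall, 0.35 kg. Origin at the centre of its underside.
- jar_80: look-alike jar, too big for the holder: 62 mm in diameter, 70 mm tall, 0.85 kg. Origin at the centre of its underside.
- amber_bottle: bystander, amber glass bottle, 58 mm in diameter, 115 mm tall. Origin at the centre of its underside.
- amber_bottle_2: bystander, smaller amber bottle, 48 mm in diameter, 95 mm tall. Origin at the centre of its underside.
- beaker: bystander, glass beaker, 64 mm in diameter, 85 mm tall. Origin at the centre of its underside.

How it is judged:
On the way, in this order (a step that is already met when the one before it is completed fails the run):
1. the 52 mm jar stands in the holder ring (horizontal distance between jar_50 and holder below 0.0045 m and z of jar_50 in the frame of holder below 0.003 m and angle between jar_50's own z axis and vertical below 0.05 rad), for 0.2 s.
2. the clamp bridge is home over the jar (value of joint bridge below 0.05 rad and horizontal distance between jar_50 and holder below 0.0045 m), for 0.2 s.
At the end, for the whole second after the job is handed in: the 52 mm jar stands upright and at rest on the floor of the holder ring (centre within 4.5 mm, within 3 mm of the floor, tilted less than 0.05 rad), the bridge is home (within 0.05 rad of its stop), and the foot presses on the jar with more than 25 N after the handle is released (all of step 2 and z of jar_50 in the frame of holder below 0.003 m and angle between jar_50's own z axis and vertical below 0.05 rad and contact force between foot and jar_50 above 25 N and linear speed of jar_50 below 0.01 m/s); the robot touches nothing.
It fails at once if the clamp is forced: more than 130 N on the jar (contact force between foot and jar_50 above 130 N).
It fails at once if the jar is dropped: it moves faster than 0.5 m/s with no finger on it (linear speed of jar_50 above 0.5 m/s and contact force between the fingers and jar_50 below 0.2 N).
It fails at once if one of the other jars is moved more than 25 mm (distance of any of jar_25, jar_80 from where it was at the start of the episode above 0.025 m).
It fails at once if a bottle or the beaker is moved more than 30 mm (distance of any of amber_bottle, amber_bottle_2, beaker from where it was at the start of the episode above 0.03 m).
It also fails if it takes over 72 s, if anything falls off the work surface, if the arm or the gripper's body presses on something with over 40 N, if the wrist force passes 120 N, or if a joint passes its speed limit or range.

### The arm

A 6-joint arm with a two-finger parallel gripper is mounted at the origin on the work surface. World frame = base frame: x ahead of the robot, y to its left, z up, the work surface at z = 0. Lengths are in m, angles in rad, forces in N, time in s.
With the tool pointing down it reaches from about 0.35 to 0.975 m from the base axis. Payload 7.1 kg.
Tool frame: the origin (TCP) lies at the very end of the fingers, on their centre line; the grasp point (between the pads) lies 19 mm behind it; z points along the fingers, y is the line along which they close (so a half turn about z gives the same grasp; the last joint's range is limited). The gripper opens to 88 mm and grips with 3 to 60 N. Pads are 20 mm wide; open, the fingers measure 115 mm over their backs; the gripper's body (75 mm by 178 mm) begins 61 mm behind the grasp point.
Start: joints at [1.123, 0.423, 1.63, -0, 1.089, -0.019], TCP at [0.26, 0.568, 0.223] pointing down, gripper open.
Joint ranges: [-3, 3], [-0.9, 2.11], [0.09, 2.58], [-1.31, 4.45], [0.11, 2.69], [-2.54, 2.54]. Speed limits (rad/s): [2.39, 2.39, 3.01, 3.14, 3.14, 3.14].

### API

Orientations are given as a unit quaternion [x, y, z, w].
In Python, from workcell import env gives the robot as it stands.
- The arm moves only by the shell command python3 -m jog 'ROWS' [FORCE]. ROWS is JSON, a list of rows, each an object of numbers: "x", "y", "z": the shift along the tool's x, y, z in m; "rx", "ry", "rz": the turn, a rotation vector about the tool's x, y, z in degrees; "gripper": the opening, from -1 (shut) to 1 (fully open). A call has 1 to 20 rows; each row shifts and turns the commanded pose from where the row before left it, along the tool's axes as they then stand; what a row does not reach is not made up. A row lasts 1/12 s, in which the tool goes at most 41.7 mm and 7.16 degrees, less where a joint would pass 70% of its speed; a pose out of reach is approached as far as the arm can. A call is refused whole if a number of a shift passes 0.0417 or a number of a turn 7.16, either way. A call with a gripper value outside its range is refused whole. The fingers move at their own pace and stop on an object; FORCE is the grip in N (left out, the last holds). Time passes only in rows, so rows that do not move let the fingers close. It gives the time, the measured TCP pose, the force, the opening and the grip force at its end, in the units of the state.
- env.state(): the state, without advancing time (a new reading comes with each control period).
- env.get_image(name): name is "side" or "top"; returns the picture (384x512x3 uint8, blue, green, red); there is no depth.
- env.calibration(name): a dict with "fx", "fy", "cx", "cy" (pixels), "R" (3x3) and "t" (3): a world point X has camera coordinates R X + t. Camera axes: x right, y down, z forward; pixel columns grow to the right and rows downward; lengths in m; the calibration is good to about 2 mm. A picture is of the moment at which its call begins. calibration takes no time and is no camera call.
- env.close_job(): hands the job in; it is judged then, once.
The state is a dict: "time_s": time; "qpos": joint angles; "qvel": joint speeds; "joint_torque": joint torques, N m; "position": TCP position; "tcp_rot": TCP orientation; "contact_force": force on the tool from outside, world axes, zero at the start; "torque": the same for the moment, N m; "gripper_width": finger opening in m; "grip_force": force on a finger pad.
Only numpy, scipy, OpenCV 4.12 (cv2) and the standard library are available. Lean on these libraries where they do the work, as an engineer would, in place of code of your own. Each camera call takes 0.05 s, during which the arm holds its last target. There are 200 camera calls.

## Working session

There is one attempt and no reset: what is moved stays moved. The work goes in short steps, Python scripts to look and compute and a shell command to move; the robot and the scene stay as the last step left them, time stands still between calls to the robot, and variables do not carry over. Pictures are saved under pics/ and viewed, at most 10 in all, crops included, and the job is handed in when it is done.

```bash
mkdir -p pics; ls
python3 - <<'E'
from workcell import env
import cv2
for n in("side","top"):
    cv2.imwrite(f"pics/{n}0.png",env.get_image(n)); c=env.calibration(n); print(n,c)
s=env.state(); print({k:s[k] for k in("time_s","position","tcp_rot","contact_force","torque","gripper_width")})
E
```

```text
pics
side {'fx': 433.7151883287753, 'fy': 433.7151883287753, 'cx': 259.56993541494245, 'cy': 187.28381753883653, 'R': array([[ 9.69940861e-01, -2.43340529e-01,  3.35522077e-04],
       [-1.75159463e-01, -6.99130997e-01, -6.93206327e-01],
       [ 1.68919768e-01,  6.72310372e-01, -7.20739118e-01]]), 't': array([-0.55617463,  0.21155751,  1.0302909 ])}
top {'fx': 438.8115212390806, 'fy': 438.8115212390806, 'cx': 256.4867469462907, 'cy': 188.44001055905977, 'R': array([[ 0.02254589, -0.99953558, -0.02050128],
       [-0.98769339, -0.01909483, -0.15523258],
       [ 0.15476902,  0.02374884, -0.9876652 ]]), 't': array([0.02318346, 0.57731255, 1.32408263])}
{'time_s': 0.1, 'position': array([0.25962526, 0.56797458, 0.2219824 ]), 'tcp_rot': array([ 2.12775740e-01,  9.77100819e-01, -6.68894899e-04, -1.61573490e-04]), 'contact_force': array([-0.08881874,  0.21386803, -0.38780988]), 'torque': array([-0.01063552,  0.00317489,  0.02325548]), 'gripper_width': 0.08798706550278569}
```

View pics/side0.png

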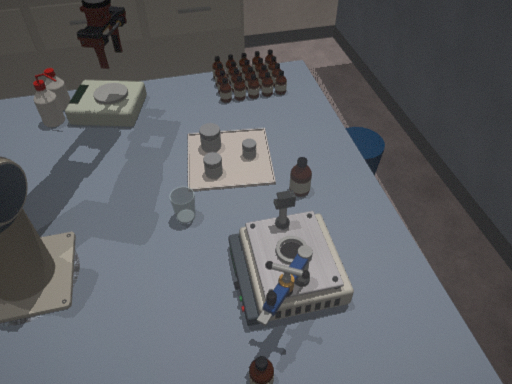

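View pics/top0.png

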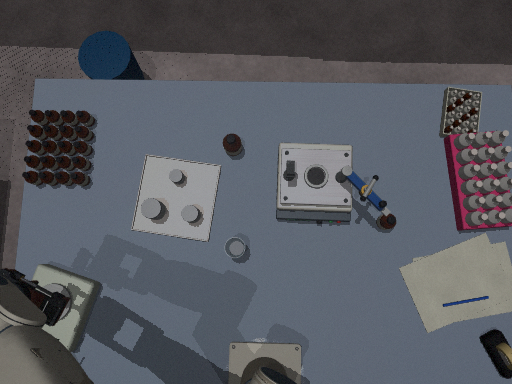

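```bash
cat > h.py <<'E'
from workcell import env
import cv2, numpy as np
def crop(n,x,y,w,h,f,out,img=None):
    im=env.get_image(n) if img is None else img
    c=cv2.resize(im[y:y+h,x:x+w],None,fx=f,fy=f,interpolation=cv2.INTER_CUBIC)
    for i in range(0,w,10): cv2.line(c,(i*f,0),(i*f,8 if (x+i)%50 else 20),(0,255,0),1); (x+i)%20==0 and cv2.putText(c,str(x+i),(i*f,20),0,.4,(0,255,0),1)
    for i in range(0,h,10): cv2.line(c,(0,i*f),(8,i*f),(0,255,0),1); (y+i)%20==0 and cv2.putText(c,str(y+i),(10,i*f+4),0,.4,(0,255,0),1)
    cv2.imwrite(out,c)
def w(n,u,v,z):
    c=env.calibration(n);R=c["R"];o=-R.T@c["t"]
    d=R.T@np.array([(u-c["cx"])/c["fx"],(v-c["cy"])/c["fy"],1]); return o+d*(z-o[2])/d[2]
def p(n,X):
    c=env.calibration(n);q=c["R"]@np.asarray(X,float)+c["t"]; return np.array([c["fx"]*q[0]/q[2]+c["cx"],c["fy"]*q[1]/q[2]+c["cy"]])
E
python3 - <<'E'
from h import *
t=cv2.imread("pics/top0.png");s=cv2.imread("pics/side0.png")
crop("top",270,135,130,98,6,"pics/tm.png",t)
crop("top",130,150,100,98,6,"pics/tt.png",t)
crop("side",225,185,130,140,4,"pics/sm.png",s)
a=cv2.imread("pics/tt.png");b=cv2.imread("pics/sm.png")
E
```

```text
(no output)
```

View pics/tm.png

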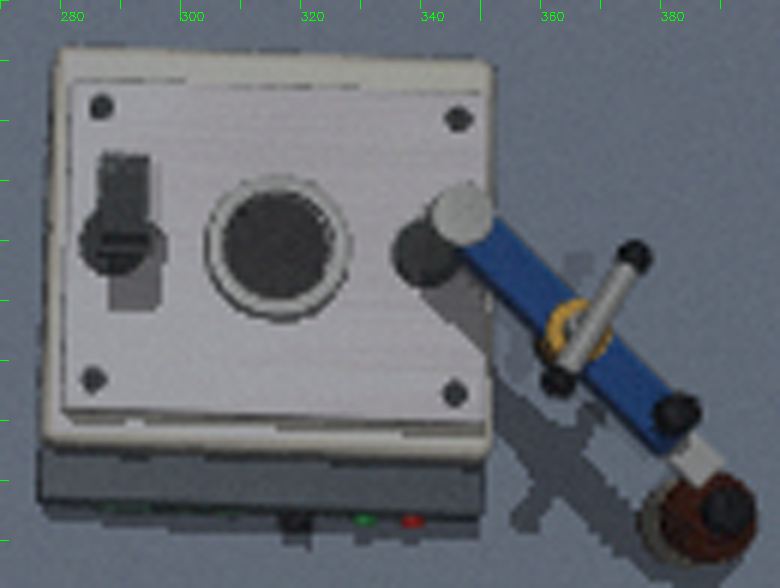

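View pics/tt.png

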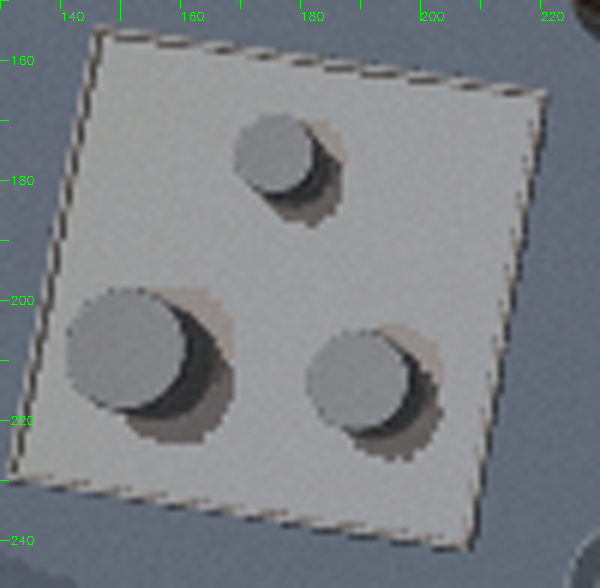

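View pics/sm.png

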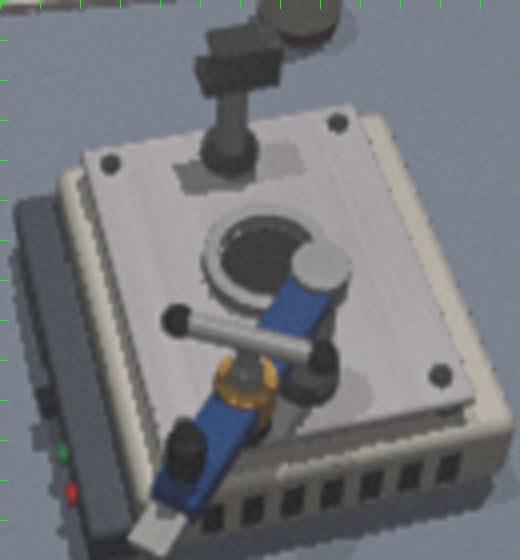

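Run:
```python
from h import *
T=lambda a,b,z:w("top",270+a/6,135+b/6,z)
ring=T(278,247,.104);piv=T(462,213,.196);knob=T(677,411,.224)
print("ring",ring,"bore",T(278,245,.1),"piv",piv,"knob",knob,"r",np.linalg.norm((knob-piv)[:2]))
sc=[T(*q,.093) for q in((101,107),(459,119),(455,394),(94,380))]
print("screws",np.round(sc,4),np.mean(sc,0))
for z in(.229,.226): 
  e=[T(634,257,z+.003),T(558,380,z+.003)];print("tee",e,np.mean(e,0),np.linalg.norm(e[0]-e[1]))
S=lambda a,b,z:w("side",225+a/4,185+b/4,z)
print("side ring",S(262,258,.104),"piv",S(321,266,.196),"knob",S(187,437,.224),"keeper?",)
print("side tee",S(178,320,.228),S(322,356,.228))
print("jar50",w("top",130+359/6,150+380/6,.064),"side",w("side",213,159,.064))
print("jar80",w("top",130+126/6,150+349/6,.074),"jar25",w("top",130+275/6,150+153/6,.054))
print("bottle",T(722,510,.115),T(722,510,.095)); print("beaker",w("top",236,247,.085),"bot1",w("top",232,142,.115))
m=np.array(sc); 
a=(m[0]-m[1])+(m[3]-m[2]); print("yaw",np.degrees(np.arctan2(-a[0],a[1])))
print("arm yaw", np.degrees(np.arctan2(*( -(knob-piv)[0],(knob-piv)[1]))))
```

```text
ring [ 0.608104   -0.14424793  0.104     ] bore [ 0.60987308 -0.14470093  0.1       ] piv [ 0.60840725 -0.21875778  0.196     ] knob [ 0.51442768 -0.30831104  0.224     ] r 0.1298150503471878
screws [[ 0.6807 -0.0558  0.093 ]
 [ 0.6777 -0.2367  0.093 ]
 [ 0.5375 -0.2334  0.093 ]
 [ 0.5409 -0.054   0.093 ]] [ 0.60920779 -0.14497168  0.093     ]
tee [array([ 0.58245667, -0.28858059,  0.232     ]), array([ 0.52623653, -0.25390904,  0.232     ])] [ 0.5543466  -0.27124482  0.232     ] 0.06605164584145716
tee [array([ 0.58301686, -0.28933026,  0.229     ]), array([ 0.52665206, -0.25456949,  0.229     ])] [ 0.55483446 -0.27194987  0.229     ] 0.06622161287751517
side ring [ 0.60641824 -0.1489395   0.104     ] piv [ 0.60893318 -0.22265765  0.196     ] knob [ 0.51661965 -0.31217768  0.224     ] keeper?
side tee [ 0.52751888 -0.25625885  0.228     ] [ 0.58460019 -0.29005365  0.228     ]
jar50 [0.49274167 0.23705015 0.064     ] side [0.49557203 0.22894893 0.064     ]
jar80 [0.50513615 0.35476815 0.074     ] jar25 [0.61141627 0.28820905 0.054     ]
bottle [ 0.48040816 -0.35782397  0.115     ] [ 0.48221119 -0.36344546  0.095     ]
beaker [0.39330717 0.09119155 0.085     ] bot1 [0.70598806 0.11058701 0.115     ]
yaw -1.0354473598913827
arm yaw 133.61844972739286
```

```bash
python3 -m jog '[{"rz":6.54,"gripper":1},{"rz":6.54},{"rz":6.54},{"rz":6.54},{"rz":6.54},{"rz":6.54},{"rz":6.54},{"rz":6.54},{"rz":6.54},{"rz":6.54}]' 15
python3 -m jog '[{"x":-0.033,"y":0.0234},{"x":-0.0333,"y":0.0234},{"x":-0.0333,"y":0.0234},{"x":-0.0333,"y":0.0234},{"x":-0.0333,"y":0.0234},{"x":-0.0333,"y":0.0234},{"x":-0.0333,"y":0.0234},{"x":-0.0333,"y":0.0234},{"x":-0.0333,"y":0.0234},{"x":-0.0333,"y":0.0234},{"z":0.04},{"z":0.04},{},{}]'
python3 - <<'E'
from h import *
s=env.get_image("side");cv2.imwrite("pics/s1.png",s)
crop("side",150,90,130,100,6,"pics/s1c.png",s)
E
```

```text
invalid input at $[0]: expected keys x, y, z, rx, ry, rz, gripper
invalid input at $[0]: expected keys x, y, z, rx, ry, rz, gripper
```

View pics/s1c.png

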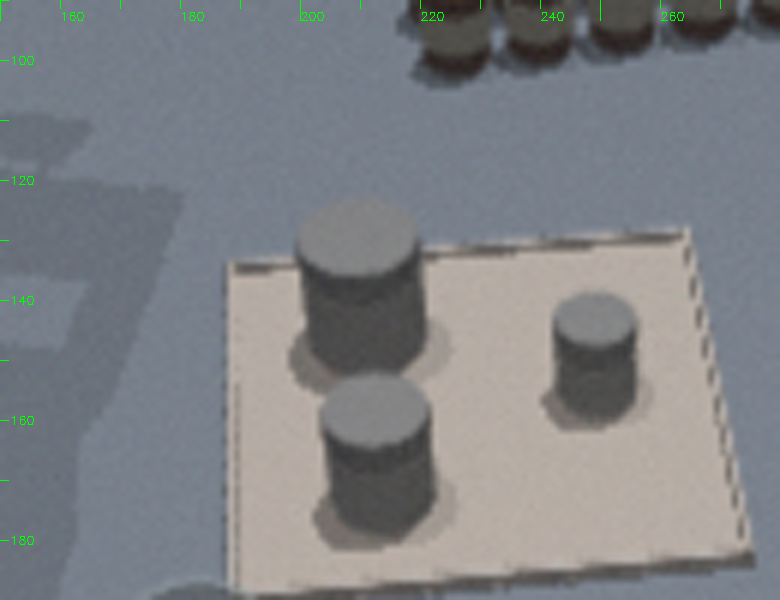

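Side crop shows the 52 mm jar's lid centred at about (212.7,158.5); nothing has moved yet, because every row needs all the keys.

```bash
python3 -m jog '[{"x":0,"y":0,"z":0,"rx":0,"ry":0,"rz":6.54,"gripper":1},{"x":0,"y":0,"z":0,"rx":0,"ry":0,"rz":6.54,"gripper":1},{"x":0,"y":0,"z":0,"rx":0,"ry":0,"rz":6.54,"gripper":1},{"x":0,"y":0,"z":0,"rx":0,"ry":0,"rz":6.54,"gripper":1},{"x":0,"y":0,"z":0,"rx":0,"ry":0,"rz":6.54,"gripper":1},{"x":0,"y":0,"z":0,"rx":0,"ry":0,"rz":6.54,"gripper":1},{"x":0,"y":0,"z":0,"rx":0,"ry":0,"rz":6.54,"gripper":1},{"x":0,"y":0,"z":0,"rx":0,"ry":0,"rz":6.54,"gripper":1},{"x":0,"y":0,"z":0,"rx":0,"ry":0,"rz":6.54,"gripper":1},{"x":0,"y":0,"z":0,"rx":0,"ry":0,"rz":6.54,"gripper":1}]' 15
python3 -m jog '[{"x":-0.0334,"y":0.0234,"z":0,"rx":0,"ry":0,"rz":0,"gripper":1},{"x":-0.0334,"y":0.0234,"z":0,"rx":0,"ry":0,"rz":0,"gripper":1},{"x":-0.0334,"y":0.0234,"z":0,"rx":0,"ry":0,"rz":0,"gripper":1},{"x":-0.0334,"y":0.0234,"z":0,"rx":0,"ry":0,"rz":0,"gripper":1},{"x":-0.0334,"y":0.0234,"z":0,"rx":0,"ry":0,"rz":0,"gripper":1},{"x":-0.0334,"y":0.0234,"z":0,"rx":0,"ry":0,"rz":0,"gripper":1},{"x":-0.0334,"y":0.0234,"z":0,"rx":0,"ry":0,"rz":0,"gripper":1},{"x":-0.0334,"y":0.0234,"z":0,"rx":0,"ry":0,"rz":0,"gripper":1},{"x":-0.0334,"y":0.0234,"z":0,"rx":0,"ry":0,"rz":0,"gripper":1},{"x":-0.0334,"y":0.0234,"z":0,"rx":0,"ry":0,"rz":0,"gripper":1},{"x":0,"y":0,"z":0.04,"rx":0,"ry":0,"rz":0,"gripper":1},{"x":0,"y":0,"z":0.04,"rx":0,"ry":0,"rz":0,"gripper":1},{"x":0,"y":0,"z":0,"rx":0,"ry":0,"rz":0,"gripper":1},{"x":0,"y":0,"z":0,"rx":0,"ry":0,"rz":0,"gripper":1}]'
python3 - <<'E'
from h import *
s=env.get_image("side");cv2.imwrite("pics/s2.png",s)
crop("side",150,90,130,100,6,"pics/s2c.png",s)
q=env.state()["tcp_rot"]
from scipy.spatial.transform import Rotation as R
print(R.from_quat(q).as_matrix().round(4))
E
```

```text
time_s: 0.98
position: [0.2597, 0.5682, 0.2223]
tcp_rot: [0.709, 0.705, -0.0, 0.0]
contact_force: [0.6, -0.5, 0.1]
gripper_width: 0.0875
grip_force: 0.0
time_s: 2.15
position: [0.4925, 0.2337, 0.1412]
tcp_rot: [0.707, 0.707, -0.003, -0.001]
contact_force: [0.4, -0.1, 0.4]
gripper_width: 0.0881
grip_force: 0.0
[[-9.0e-04  1.0e+00 -1.1e-03]
 [ 1.0e+00  9.0e-04 -5.0e-04]
 [-5.0e-04 -1.1e-03 -1.0e+00]]
```

View pics/s2c.png

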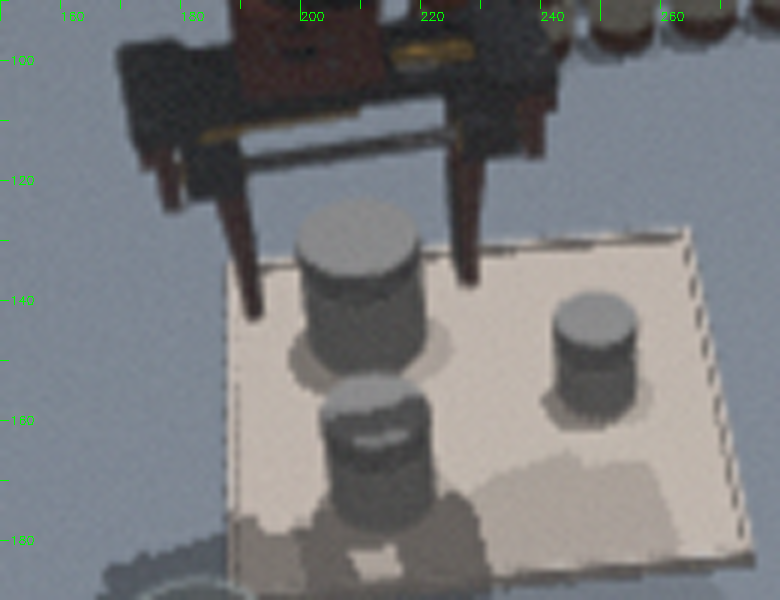

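Run:
```python
from h import *
t=np.array([.4925,.2337,.1412])
for dy in(0,-.01): print(p("side",t+[0,dy,0]))
print(w("side",210.3,140.5,.1412), w("side",212.7,158.5,.064))
```

```text
[209.36462936 136.82762952]
[209.9823579 139.1449764]
[0.49238716 0.21793408 0.1412    ] [0.49510858 0.23121704 0.064     ]
```

Fingertips in the image at (192.5,143.3) and (228.2,137.7): the side camera reads y about 5 mm low, so I go with the top camera for y. Descend and grip.

```bash
python3 -m jog '[{"x":0.0027,"y":0.0015,"z":0,"rx":0,"ry":0,"rz":0,"gripper":1},{"x":0,"y":0,"z":0.03,"rx":0,"ry":0,"rz":0,"gripper":1},{"x":0,"y":0,"z":0.03,"rx":0,"ry":0,"rz":0,"gripper":1},{"x":0,"y":0,"z":0.03,"rx":0,"ry":0,"rz":0,"gripper":1},{"x":0,"y":0,"z":0.017,"rx":0,"ry":0,"rz":0,"gripper":1},{"x":0,"y":0,"z":0,"rx":0,"ry":0,"rz":0,"gripper":1},{"x":0,"y":0,"z":0,"rx":0,"ry":0,"rz":0,"gripper":0},{"x":0,"y":0,"z":0,"rx":0,"ry":0,"rz":0,"gripper":0},{"x":0,"y":0,"z":0,"rx":0,"ry":0,"rz":0,"gripper":-1},{"x":0,"y":0,"z":0,"rx":0,"ry":0,"rz":0,"gripper":-1},{"x":0,"y":0,"z":0,"rx":0,"ry":0,"rz":0,"gripper":-1},{"x":0,"y":0,"z":0,"rx":0,"ry":0,"rz":0,"gripper":-1},{"x":0,"y":0,"z":0,"rx":0,"ry":0,"rz":0,"gripper":-1}]' 25
```

```text
time_s: 3.28
position: [0.4948, 0.2372, 0.0364]
tcp_rot: [0.707, 0.707, -0.0, -0.0]
contact_force: [-5.0, -0.4, 8.7]
gripper_width: 0.0513
grip_force: 25.0
```

```bash
python3 -m jog '[{"x":0,"y":0,"z":-0.02,"rx":0,"ry":0,"rz":0,"gripper":-1},{"x":0,"y":0,"z":-0.04,"rx":0,"ry":0,"rz":0,"gripper":-1},{"x":0,"y":0,"z":-0.04,"rx":0,"ry":0,"rz":0,"gripper":-1},{"x":0,"y":0,"z":-0.04,"rx":0,"ry":0,"rz":0,"gripper":-1},{"x":0,"y":0,"z":-0.04,"rx":0,"ry":0,"rz":0,"gripper":-1},{"x":0,"y":0,"z":-0.04,"rx":0,"ry":0,"rz":0,"gripper":-1},{"x":-0.0381,"y":0.0115,"z":0,"rx":0,"ry":0,"rz":0,"gripper":-1},{"x":-0.0381,"y":0.0115,"z":0,"rx":0,"ry":0,"rz":0,"gripper":-1},{"x":-0.0381,"y":0.0115,"z":0,"rx":0,"ry":0,"rz":0,"gripper":-1},{"x":-0.0381,"y":0.0115,"z":0,"rx":0,"ry":0,"rz":0,"gripper":-1},{"x":-0.0381,"y":0.0115,"z":0,"rx":0,"ry":0,"rz":0,"gripper":-1},{"x":-0.0381,"y":0.0115,"z":0,"rx":0,"ry":0,"rz":0,"gripper":-1},{"x":-0.0381,"y":0.0115,"z":0,"rx":0,"ry":0,"rz":0,"gripper":-1},{"x":-0.0381,"y":0.0115,"z":0,"rx":0,"ry":0,"rz":0,"gripper":-1},{"x":-0.0381,"y":0.0115,"z":0,"rx":0,"ry":0,"rz":0,"gripper":-1},{"x":-0.0381,"y":0.0115,"z":0,"rx":0,"ry":0,"rz":0,"gripper":-1},{"x":0,"y":0,"z":0,"rx":0,"ry":0,"rz":0,"gripper":-1},{"x":0,"y":0,"z":0,"rx":0,"ry":0,"rz":0,"gripper":-1},{"x":0,"y":0,"z":0,"rx":0,"ry":0,"rz":0,"gripper":-1}]'
python3 -m jog '[{"x":0,"y":0,"z":0.04,"rx":0,"ry":0,"rz":0,"gripper":-1},{"x":0,"y":0,"z":0.04,"rx":0,"ry":0,"rz":0,"gripper":-1},{"x":0,"y":0,"z":0,"rx":0,"ry":0,"rz":0,"gripper":-1},{"x":0,"y":0,"z":0,"rx":0,"ry":0,"rz":0,"gripper":-1}]'
python3 - <<'E'
from h import *
s=env.get_image("side");cv2.imwrite("pics/s3.png",s)
cv2.imwrite("pics/t3.png",env.get_image("top"))
crop("side",240,190,100,90,6,"pics/s3c.png",s)
E
```

```text
time_s: 4.87
position: [0.6097, -0.1436, 0.2545]
tcp_rot: [0.707, 0.707, -0.001, -0.001]
contact_force: [-0.9, 0.2, -5.4]
gripper_width: 0.0515
grip_force: 25.0
time_s: 5.2
position: [0.6085, -0.1419, 0.1738]
tcp_rot: [0.706, 0.708, -0.002, -0.003]
contact_force: [0.3, -0.5, -4.6]
gripper_width: 0.0516
grip_force: 25.0
```

View pics/s3c.png

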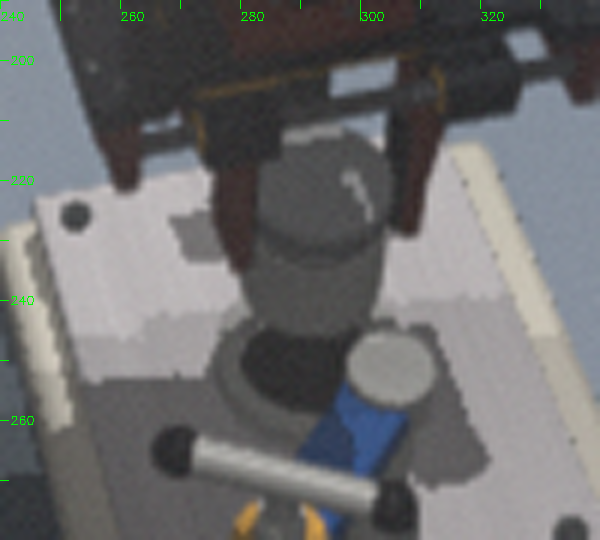

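The jar hangs over the ring: its bottom front edge is near (292,246), the ring's outer left edge near u=274.5. I'll fit both numerically in the same camera.

```bash
cat > fit.py <<'E'
from h import *
from scipy.ndimage import map_coordinates, gaussian_filter
from scipy.optimize import brute
def fit(n,img,circles,x0,rng=.012,step=.0005):
    # circles: (radius, z, angle lo, hi deg, sign); edge strength along projected circles
    g=gaussian_filter(cv2.cvtColor(img,cv2.COLOR_BGR2GRAY).astype(float),.6)
    def pts(c,r,z,a): return np.array([p(n,(c[0]+r*np.cos(t),c[1]+r*np.sin(t),z)) for t in a])
    def cost(c):
        s=0
        for r,z,lo,hi,sg in circles:
            a=np.radians(np.arange(lo,hi,6))
            d=[map_coordinates(g,pts(c,r+e,z,a).T[::-1],order=1) for e in(.002,-.002)]
            df=np.clip(d[0]-d[1],-40,40); s+=np.mean(np.abs(df) if sg==0 else sg*df)
        return -s
    R=np.arange(-rng,rng+1e-9,step); S=np.array([[cost((x0[0]+a,x0[1]+b)) for b in R] for a in R])
    i,j=np.unravel_index(S.argmin(),S.shape); M=S<S.min()*.93
    A,B=np.meshgrid(R,R,indexing="ij")
    return np.round([x0[0]+R[i],x0[1]+R[j],S.min(),x0[0]+A[M].mean(),x0[1]+B[M].mean(),A[M].std(),B[M].std()],4)
E
python3 - <<'E'
from fit import *
t0=cv2.imread("pics/top0.png");s0=cv2.imread("pics/side0.png");s3=cv2.imread("pics/s3.png")
r=(.609,-.145)
for n,im in(("top",t0),("side",s0)):
    hi=360; rngs=[(-20,200)] if n=="side" else [(0,360)]
    for lo,h in rngs:
        print(n,"outer",fit(n,im,[(.0365,.104,lo,h,0)],r)); print(n,"bore",fit(n,im,[(.028,.104,lo,h,1)],r))
        print(n,"both",fit(n,im,[(.0365,.104,lo,h,0),(.028,.104,lo,h,1)],r))
print("jar tray top",fit("top",t0,[(.026,.064,0,360,0)],(.494,.235)))
print("jar tray side",fit("side",s0,[(.026,.064,-180,0,0),(.026,.064,0,180,0)],(.494,.232)))
print("jar held bottom",fit("side",s3,[(.026,.1412,-170,-20,0)],(.6085,-.145)))
print("jar held lid",fit("side",s3,[(.026,.2012,-70,20,0)],(.6085,-.145)))
s=env.state();print(s["position"])
E
```

```text
Traceback (most recent call last):
  File "fit.py", line 15, in fit
    R=np.arange(-rng,rng+1e-9,step); S=np.array([[cost((x0[0]+a,x0[1]+b)) for b in R] for a in R])
                                                  ~~~~^^^^^^^^^^^^^^^^^^^
  File "fit.py", line 12, in cost
    d=[map_coordinates(g,pts(c,r+e,z,a).T[::-1],order=1) for e in(.002,-.002)]
                         ~~~^^^^^^^^^^^
  File "fit.py", line 7, in pts
    def pts(c,r,z,a): return np.array([p(n,(c[0]+r*np.cos(t),c[1]+r*np.sin(t),z)) for t in a])
                                       ~^^^^^^^^^^^^^^^^^^^^^^^^^^^^^^^^^^^^^^^^^
  File "h.py", line 13, in p
    c=env.calibration(n);q=c["R"]@np.asarray(X,float)+c["t"]; return np.array([c["fx"]*q[0]/q[2]+c["cx"],c["fy"]*q[1]/q[2]+c["cy"]])
ValueError: time passes only in moves, steps and waits
```

```bash
python3 - <<'E'
s=open("h.py").read().replace('c=env.calibration(n);','c=cal(n);').replace('def crop','import functools\n@functools.lru_cache\ndef cal(n): return env.calibration(n)\ndef crop')
open("h.py","w").write(s)
f=open("fit.py").read()
f=f.replace("return np.array([p(n,(c[0]+r*np.cos(t),c[1]+r*np.sin(t),z)) for t in a])","return pv(n,np.stack([c[0]+r*np.cos(a),c[1]+r*np.sin(a),z+0*a],1))")
f=f.replace("def fit","def pv(n,X):\n    c=cal(n);q=X@c['R'].T+c['t'];return np.stack([c['fx']*q[:,0]/q[:,2]+c['cx'],c['fy']*q[:,1]/q[:,2]+c['cy']],1)\ndef fit")
open("fit.py","w").write(f)
E
cat > m1.py <<'E'
from fit import *
t0=cv2.imread("pics/top0.png");s0=cv2.imread("pics/side0.png");s3=cv2.imread("pics/s3.png")
r=(.609,-.145)
for n,im in(("top",t0),("side",s0)):
    lo,h=(-20,200) if n=="side" else (0,360)
    print(n,"outer",fit(n,im,[(.0365,.104,lo,h,0)],r)); print(n,"bore",fit(n,im,[(.028,.104,lo,h,1)],r))
    print(n,"both",fit(n,im,[(.0365,.104,lo,h,0),(.028,.104,lo,h,1)],r))
print("jar tray top",fit("top",t0,[(.026,.064,0,360,0)],(.494,.235)))
print("jar tray side",fit("side",s0,[(.026,.064,-180,0,0),(.026,.064,0,180,0)],(.494,.232)))
print("jar held bottom",fit("side",s3,[(.026,.1412,-170,-20,0)],(.6085,-.145)))
print("jar held lid",fit("side",s3,[(.026,.2012,-70,20,0)],(.6085,-.145)))
s=env.state();print(s["position"])
E
python3 m1.py
```

```text
top outer [ 6.06000e-01 -1.42000e-01 -2.15799e+01  6.05500e-01 -1.41800e-01
  1.60000e-03  8.00000e-04]
top bore [ 6.10500e-01 -1.42500e-01 -3.96447e+01  6.10700e-01 -1.42600e-01
  1.10000e-03  1.10000e-03]
top both [ 6.0900e-01 -1.4250e-01 -5.6875e+01  6.1040e-01 -1.4200e-01  1.5000e-03
  8.0000e-04]
side outer [ 6.06000e-01 -1.56000e-01 -2.65514e+01  6.06100e-01 -1.55500e-01
  9.00000e-04  1.00000e-03]
side bore [ 6.10000e-01 -1.45500e-01 -3.48294e+01  6.10100e-01 -1.46600e-01
  1.00000e-03  1.00000e-03]
side both [ 6.08500e-01 -1.46500e-01 -4.60347e+01  6.09900e-01 -1.46500e-01
  1.20000e-03  9.00000e-04]
jar tray top [ 4.93500e-01  2.40000e-01 -2.18395e+01  4.94100e-01  2.39600e-01
  2.00000e-03  2.40000e-03]
jar tray side [ 4.93500e-01  2.34500e-01 -4.08858e+01  4.93400e-01  2.34600e-01
  1.30000e-03  1.20000e-03]
jar held bottom [ 6.08500e-01 -1.39500e-01 -2.13229e+01  6.08800e-01 -1.39400e-01
  9.00000e-04  8.00000e-04]
jar held lid [ 6.18500e-01 -1.52000e-01 -3.77607e+01  6.18400e-01 -1.50900e-01
  1.10000e-03  1.90000e-03]
[ 0.61188861 -0.14309326  0.17769003]
```

```bash
for i in 1 2 3; do python3 -m jog '[{"x":0,"y":0,"z":0,"rx":0,"ry":0,"rz":0,"gripper":-1},{"x":0,"y":0,"z":0,"rx":0,"ry":0,"rz":0,"gripper":-1}]' | sed -n 2p; done
cat > m2.py <<'E'
from fit import *
P=[];I=[]
for k in range(6):
    I.append(env.get_image("side").astype(float)); P.append(env.state()["position"])
P=np.array(P);print(P.round(4).tolist(),P.mean(0))
im=np.mean(I,0).astype(np.uint8);cv2.imwrite("pics/s4.png",im)
z=P.mean(0)[2]-.0355
for dz in(-.002,0,.002):print("bottom z",z+dz,fit("side",im,[(.026,z+dz,-170,-20,0)],(.6085,-.145)))
E
python3 m2.py
```

```text
position: [0.6122, -0.1438, 0.1783]
position: [0.6113, -0.1438, 0.1769]
position: [0.6108, -0.1438, 0.176]
[[0.6107, -0.1437, 0.1758], [0.6107, -0.1437, 0.1758], [0.6107, -0.1437, 0.1757], [0.6107, -0.1437, 0.1756], [0.6107, -0.1437, 0.1756], [0.6107, -0.1437, 0.1756]] [ 0.61069054 -0.1437246   0.17568165]
bottom z 0.1381816495192299 [ 6.13500e-01 -1.38500e-01 -2.27124e+01  6.13200e-01 -1.38500e-01
  8.00000e-04  1.00000e-03]
bottom z 0.1401816495192299 [ 6.13000e-01 -1.40000e-01 -2.26939e+01  6.12600e-01 -1.39900e-01
  8.00000e-04  1.00000e-03]
bottom z 0.1421816495192299 [ 6.12500e-01 -1.42000e-01 -2.27588e+01  6.12100e-01 -1.41200e-01
  9.00000e-04  1.10000e-03]
```

```bash
python3 -m jog '[{"x":-0.004,"y":-0.0012,"z":0,"rx":0,"ry":0,"rz":0,"gripper":-1},{"x":0,"y":0,"z":0.015,"rx":0,"ry":0,"rz":0,"gripper":-1},{"x":0,"y":0,"z":0.015,"rx":0,"ry":0,"rz":0,"gripper":-1},{"x":0,"y":0,"z":0,"rx":0,"ry":0,"rz":0,"gripper":-1},{"x":0,"y":0,"z":0,"rx":0,"ry":0,"rz":0,"gripper":-1},{"x":0,"y":0,"z":0,"rx":0,"ry":0,"rz":0,"gripper":-1},{"x":0,"y":0,"z":0,"rx":0,"ry":0,"rz":0,"gripper":-1},{"x":0,"y":0,"z":0,"rx":0,"ry":0,"rz":0,"gripper":-1},{"x":0,"y":0,"z":0,"rx":0,"ry":0,"rz":0,"gripper":-1}]'
sed -i 's/-.0355/-.0324/;s/s4/s5/' m2.py
cat >> m2.py <<'E'
c=env.state();print(c["contact_force"],c["torque"])
crop("side",262,210,66,60,8,"pics/s5c.png",im)
E
python3 m2.py
```

```text
time_s: 6.85
position: [0.61, -0.1478, 0.1465]
tcp_rot: [0.707, 0.707, 0.0, 0.001]
contact_force: [0.3, -0.0, -5.2]
gripper_width: 0.0516
grip_force: 25.0
[[0.6099, -0.1477, 0.1463], [0.6097, -0.1477, 0.1461], [0.6097, -0.1477, 0.146], [0.6096, -0.1477, 0.1459], [0.6096, -0.1477, 0.1458], [0.6095, -0.1477, 0.1457]] [ 0.6096597  -0.14771187  0.14599022]
bottom z 0.1115902225720914 [ 6.01500e-01 -1.44000e-01 -1.69616e+01  6.01200e-01 -1.44000e-01
  1.10000e-03  1.40000e-03]
bottom z 0.1135902225720914 [ 6.01000e-01 -1.45500e-01 -1.68934e+01  6.00600e-01 -1.45400e-01
  1.20000e-03  1.40000e-03]
bottom z 0.11559022257209141 [ 6.00500e-01 -1.46500e-01 -1.67907e+01  6.00100e-01 -1.46600e-01
  1.30000e-03  1.50000e-03]
[ 0.62060363  0.48508531 -5.08083095] [-0.05330783  0.06086856 -0.04122161]
```

View pics/s5c.png

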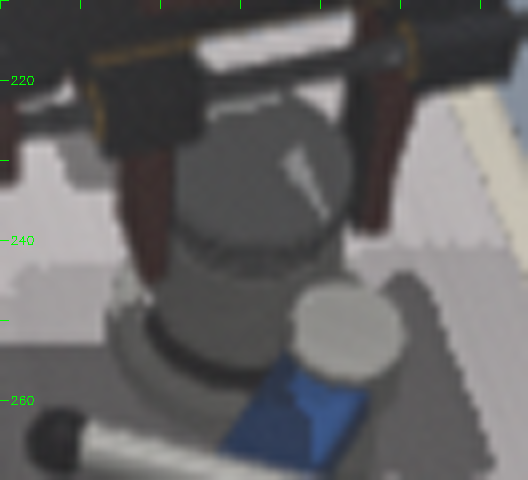

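Jar ~10 mm above the rim; the bore shows as a dark crescent from (280,250) to (295,258) in front of the jar's bottom edge. I'll fit both signed edges from this image.

```bash
cat > m3.py <<'E'
from fit import *
im=cv2.imread("pics/s5.png");s0=cv2.imread("pics/side0.png")
z=.1459-.0324
for lo,hi in((-175,-85),(-160,-95)):
  print("jar",fit("side",im,[(.026,z,lo,hi,-1)],(.6095,-.147),.009))
  print("bore",fit("side",im,[(.028,.104,lo,hi,1)],(.6095,-.147),.009))
print("bore0",fit("side",s0,[(.028,.104,-20,200,1)],(.6095,-.147)),fit("side",s0,[(.028,.104,-20,250,1)],(.6095,-.147)))
g=cv2.cvtColor(im,cv2.COLOR_BGR2GRAY)
for u in(284,286,288,290,292,294): print(u,g[246:266,u])
g=cv2.cvtColor(s0,cv2.COLOR_BGR2GRAY)
for u in(286,288,290): print(u,g[232:266,u])
a=np.radians(np.arange(-150,-90,10))
print(pv("side",np.stack([.6095+.026*np.cos(a),-.147+.026*np.sin(a),z+0*a],1)).round(1).tolist())
print(pv("side",np.stack([.6095+.028*np.cos(a),-.147+.028*np.sin(a),.104+0*a],1)).round(1).tolist())
E
python3 m3.py
```

```text
jar [ 6.11500e-01 -1.46500e-01 -1.77026e+01  6.11400e-01 -1.46500e-01
  8.00000e-04  6.00000e-04]
bore [ 6.09500e-01 -1.44500e-01 -2.21017e+01  6.09500e-01 -1.44800e-01
  8.00000e-04  9.00000e-04]
jar [ 6.11000e-01 -1.46000e-01 -1.92345e+01  6.11100e-01 -1.46200e-01
  9.00000e-04  9.00000e-04]
bore [ 6.09000e-01 -1.44500e-01 -2.37651e+01  6.09000e-01 -1.44400e-01
  9.00000e-04  9.00000e-04]
bore0 [ 6.10000e-01 -1.45500e-01 -3.48294e+01  6.10100e-01 -1.46600e-01
  1.00000e-03  1.00000e-03] [ 6.10000e-01 -1.45500e-01 -3.57486e+01  6.10300e-01 -1.46300e-01
  1.10000e-03  1.00000e-03]
284 [ 75  75  76  77  75  74  67  49  46  49  64  84  86  85  81  80  80  85
  89 110]
286 [ 75  76  76  76  77  77  76  71  53  46  47  65  85  86  86  80  79  79
  88 101]
288 [75 76 75 77 77 77 76 75 73 52 45 49 66 87 87 85 78 79 83 88]
290 [76 77 75 77 79 77 76 77 75 64 47 46 60 86 87 86 78 76 64 61]
292 [78 77 76 78 79 77 76 78 79 73 50 46 55 79 83 67 62 61 59 58]
294 [77 77 78 80 77 78 76 78 77 72 50 47 52 55 55 59 62 61 60 61]
286 [157 164 163 160 151 150 150 119  79  75  77  64  60  62  62  60  64  65
  62  63  62  63  60  58  72 107 151 154 143  86  73  83 120 157]
288 [164 162 158 158 151 151 144  86  78  77  76  64  65  63  66  60  62  62
  62  67  63  63  62  61  62  70 111 153 155 132  81  77 108 157]
290 [164 163 162 159 149 153 134  83  76  80  62  60  64  63  57  61  61  63
  61  65  61  63  62  64  61  62  95 152 162 148  88  73  76  81]
[[283.6, 252.8], [285.3, 253.9], [287.1, 254.8], [289.1, 255.4], [291.2, 255.7], [293.3, 255.8]]
[[282.8, 255.8], [284.6, 257.1], [286.5, 258.0], [288.7, 258.7], [290.9, 259.0], [293.2, 259.1]]
```

```bash
python3 -m jog '[{"x":0.0018,"y":-0.0018,"z":0,"rx":0,"ry":0,"rz":0,"gripper":-1},{"x":0,"y":0,"z":0.004,"rx":0,"ry":0,"rz":0,"gripper":-1},{"x":0,"y":0,"z":0.004,"rx":0,"ry":0,"rz":0,"gripper":-1},{"x":0,"y":0,"z":0.003,"rx":0,"ry":0,"rz":0,"gripper":-1},{"x":0,"y":0,"z":0.002,"rx":0,"ry":0,"rz":0,"gripper":-1},{"x":0,"y":0,"z":0,"rx":0,"ry":0,"rz":0,"gripper":-1},{"x":0,"y":0,"z":0,"rx":0,"ry":0,"rz":0,"gripper":-1},{"x":0,"y":0,"z":0,"rx":0,"ry":0,"rz":0,"gripper":-1},{"x":0,"y":0,"z":0,"rx":0,"ry":0,"rz":0,"gripper":-1},{"x":0,"y":0,"z":0,"rx":0,"ry":0,"rz":0,"gripper":-1}]'; python3 -c "
from workcell import env; print(env.state()['torque'])"
```

```text
time_s: 7.98
position: [0.6076, -0.1459, 0.1327]
tcp_rot: [0.707, 0.707, -0.0, -0.0]
contact_force: [-2.1, 0.4, -1.2]
gripper_width: 0.0521
grip_force: 25.0
[0.07369046 0.57434661 0.02679454]
```

```bash
python3 -m jog '[{"x":0,"y":0,"z":-0.006,"rx":0,"ry":0,"rz":0,"gripper":-1},{"x":-0.0013,"y":-0.0005,"z":0,"rx":0,"ry":0,"rz":0,"gripper":-1},{"x":0,"y":0,"z":0,"rx":0,"ry":0,"rz":0,"gripper":-1},{"x":0,"y":0,"z":0,"rx":0,"ry":0,"rz":0,"gripper":-1},{"x":0,"y":0,"z":0,"rx":0,"ry":0,"rz":0,"gripper":-1},{"x":0,"y":0,"z":0,"rx":0,"ry":0,"rz":0,"gripper":-1}]'; python3 -c "
from workcell import env; print(env.state()['torque'])"
python3 -m jog '[{"x":0,"y":0,"z":0.003,"rx":0,"ry":0,"rz":0,"gripper":-1},{"x":0,"y":0,"z":0.003,"rx":0,"ry":0,"rz":0,"gripper":-1},{"x":0,"y":0,"z":0.001,"rx":0,"ry":0,"rz":0,"gripper":-1},{"x":0,"y":0,"z":0,"rx":0,"ry":0,"rz":0,"gripper":-1},{"x":0,"y":0,"z":0,"rx":0,"ry":0,"rz":0,"gripper":-1},{"x":0,"y":0,"z":0,"rx":0,"ry":0,"rz":0,"gripper":-1},{"x":0,"y":0,"z":0,"rx":0,"ry":0,"rz":0,"gripper":-1}]'; python3 -c "
from workcell import env; print(env.state()['torque'])"
```

```text
time_s: 8.48
position: [0.6072, -0.1472, 0.1385]
tcp_rot: [0.707, 0.707, -0.0, -0.0]
contact_force: [0.4, 0.3, -4.8]
gripper_width: 0.0515
grip_force: 25.0
[-0.05287909  0.02872595 -0.03699347]
time_s: 9.07
position: [0.6076, -0.1472, 0.1325]
tcp_rot: [0.707, 0.707, 0.0, 0.0]
contact_force: [-2.2, 1.2, 5.3]
gripper_width: 0.0515
grip_force: 25.0
[ 0.089066    0.81805652 -0.00371326]
```

```bash
python3 -m jog '[{"x":0,"y":0,"z":-0.007,"rx":0,"ry":0,"rz":0,"gripper":-1},{"x":0,"y":0.0022,"z":0,"rx":0,"ry":0,"rz":0,"gripper":-1},{"x":0,"y":0,"z":0,"rx":0,"ry":0,"rz":0,"gripper":-1},{"x":0,"y":0,"z":0,"rx":0,"ry":0,"rz":0,"gripper":-1},{"x":0,"y":0,"z":0,"rx":0,"ry":0,"rz":0,"gripper":-1},{"x":0,"y":0,"z":0.003,"rx":0,"ry":0,"rz":0,"gripper":-1},{"x":0,"y":0,"z":0.003,"rx":0,"ry":0,"rz":0,"gripper":-1},{"x":0,"y":0,"z":0.002,"rx":0,"ry":0,"rz":0,"gripper":-1},{"x":0,"y":0,"z":0,"rx":0,"ry":0,"rz":0,"gripper":-1},{"x":0,"y":0,"z":0,"rx":0,"ry":0,"rz":0,"gripper":-1},{"x":0,"y":0,"z":0,"rx":0,"ry":0,"rz":0,"gripper":-1},{"x":0,"y":0,"z":0,"rx":0,"ry":0,"rz":0,"gripper":-1}]'; python3 -c "
from workcell import env; print(env.state()['torque'])"
```

```text
time_s: 10.07
position: [0.6097, -0.1466, 0.1317]
tcp_rot: [0.707, 0.707, 0.0, -0.0]
contact_force: [-1.9, 4.3, 5.4]
gripper_width: 0.052
grip_force: 25.0
[ 0.47834954  0.70606305 -0.08542442]
```

```bash
python3 -m jog '[{"x":0,"y":0,"z":-0.008,"rx":0,"ry":0,"rz":0,"gripper":-1},{"x":0,"y":0,"z":0,"rx":0,"ry":0,"rz":0,"gripper":-1},{"x":0,"y":0,"z":0,"rx":0,"ry":0,"rz":0,"gripper":-1},{"x":0,"y":0,"z":0,"rx":0,"ry":0,"rz":0,"gripper":-1},{"x":0,"y":0,"z":0,"rx":0,"ry":0,"rz":0,"gripper":-1},{"x":0,"y":0,"z":0,"rx":0,"ry":0,"rz":0,"gripper":-1},{"x":0,"y":0,"z":0,"rx":0,"ry":0,"rz":0,"gripper":-1}]'
cat > m4.py <<'E'
from fit import *
P=[];I=[]
for k in range(4):
    I.append(env.get_image("side").astype(float)); P.append(env.state()["position"])
im=np.mean(I,0).astype(np.uint8);cv2.imwrite("pics/s6.png",im);P=np.mean(P,0);print(P)
z=P[2]-.0324
print("jar",fit("side",im,[(.026,z,-170,-90,-1)],P[:2],.009),"bore",fit("side",im,[(.028,.104,-170,-90,1)],P[:2],.009))
crop("side",262,205,66,66,9,"pics/s6c.png",im)
c=cv2.imread("pics/s6c.png")
a=np.radians(np.arange(0,361,5))
for x,y,zz,r,col in((.6095,-.146,.104,.028,(0,255,255)),(.6095,-.146,.104,.0365,(0,255,255)),(P[0],P[1],z,.026,(0,0,255)),(P[0],P[1],z+.06,.026,(0,0,255))):
    q=pv("side",np.stack([x+r*np.cos(a),y+r*np.sin(a),zz+0*a],1)); q=((q+.5-[262,205])*9).astype(int); cv2.polylines(c,[q],True,col,1)
cv2.imwrite("pics/s6c.png",c)
E
python3 m4.py
```

```text
time_s: 10.65
position: [0.6092, -0.1472, 0.1383]
tcp_rot: [0.707, 0.707, -0.0, -0.0]
contact_force: [0.2, 0.6, -6.1]
gripper_width: 0.0513
grip_force: 25.0
[ 0.60933051 -0.14719761  0.13848555]
jar [ 6.11300e-01 -1.44700e-01 -1.10786e+01  6.11500e-01 -1.45100e-01
  5.00000e-04  7.00000e-04] bore [ 6.09300e-01 -1.46200e-01 -1.51746e+01  6.09300e-01 -1.46400e-01
  6.00000e-04  5.00000e-04]
```

View pics/s6c.png

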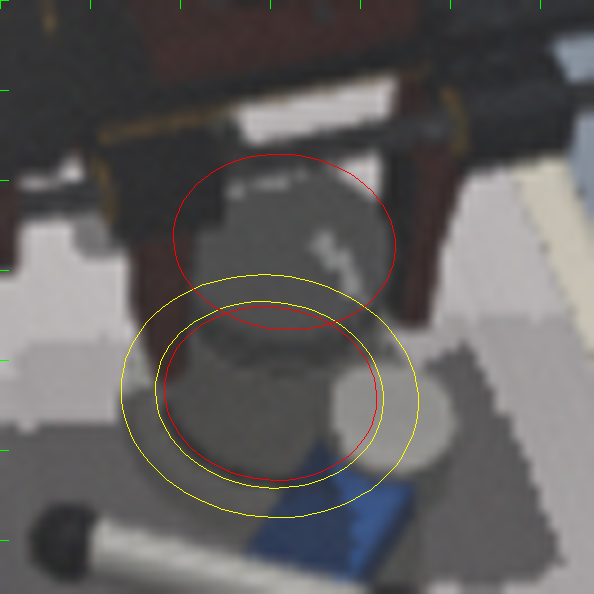

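The bottom ellipse is close to the bore (front edge around (291,258)), but the lid's back edge sits about 2 px lower than the upright model. I'll check earlier pictures for whether that is tilt or a lid bevel.

Run:
```python
from fit import *
def pr(x,y,zb):
    a=np.radians(np.arange(0,360,3)); q=lambda z,r=.026: pv("side",np.stack([x+r*np.cos(a),y+r*np.sin(a),z+0*a],1))
    return "lid back %.1f  front %.1f  bottom front %.1f left %.1f right %.1f"%(q(zb+.06)[:,1].min(),q(zb+.06)[:,1].max(),q(zb)[:,1].max(),q(zb+.06)[:,0].min(),q(zb+.06)[:,0].max())
print("tray",pr(.4945,.2346,.004)); print("s3",pr(.6107,-.1437,.1433)); print("s5",pr(.6096,-.1477,.1135)); print("s6",pr(.6093,-.1472,.1061))
# column profiles through lid centre
for f,u,a,b in(("side0",212,148,184),("s4",293,206,250),("s5",292,216,262),("s6",291,218,262)):
    g=cv2.cvtColor(cv2.imread(f"pics/{f}.png"),cv2.COLOR_BGR2GRAY); print(f,u,a,g[a:b,u].tolist())
```

```text
tray lid back 151.6  front 164.0  bottom front 179.3 left 203.0 right 221.5
s3 lid back 209.0  front 228.5  bottom front 246.2 left 281.6 right 307.0
s5 lid back 219.6  front 239.1  bottom front 256.0 left 281.1 right 305.9
s6 lid back 221.6  front 241.1  bottom front 257.9 left 280.8 right 305.5
side0 212 148 [78, 80, 77, 89, 120, 130, 131, 133, 132, 134, 132, 134, 134, 134, 133, 129, 106, 77, 66, 64, 63, 77, 78, 75, 78, 78, 77, 77, 78, 78, 81, 99, 112, 135, 170, 176]
s4 293 206 [53, 57, 59, 60, 84, 127, 120, 81, 76, 79, 80, 79, 77, 80, 78, 79, 79, 77, 80, 80, 80, 78, 76, 75, 71, 61, 62, 67, 69, 76, 79, 76, 79, 79, 78, 79, 76, 77, 80, 76, 58, 49, 48, 48]
s5 292 216 [180, 166, 100, 60, 58, 66, 99, 120, 82, 76, 78, 79, 77, 79, 78, 78, 77, 79, 78, 79, 78, 80, 78, 79, 70, 61, 63, 64, 66, 79, 78, 77, 76, 78, 79, 77, 76, 78, 79, 73, 50, 46, 55, 79, 83, 67]
s6 291 218 [181, 174, 138, 66, 55, 57, 83, 117, 83, 78, 78, 78, 79, 80, 78, 79, 79, 78, 79, 78, 79, 79, 78, 75, 69, 59, 62, 68, 74, 76, 79, 76, 76, 79, 78, 78, 76, 79, 77, 72, 61, 86, 88, 83]
```

```bash
python3 -m jog '[{"x":0.0008,"y":0.0015,"z":0.002,"rx":0,"ry":0,"rz":0,"gripper":-1},{"x":0,"y":0,"z":0.001,"rx":0,"ry":0,"rz":0,"gripper":-1},{"x":0,"y":0,"z":0.001,"rx":0,"ry":0,"rz":0,"gripper":-1},{"x":0,"y":0,"z":0,"rx":0,"ry":0,"rz":0,"gripper":-1},{"x":0,"y":0,"z":0,"rx":0,"ry":0,"rz":0,"gripper":-1},{"x":0,"y":0,"z":0,"rx":0,"ry":0,"rz":0,"gripper":-1}]'; python3 -c "
from workcell import env; print(env.state()['torque'])"
python3 -m jog '[{"x":0,"y":0,"z":0.001,"rx":0,"ry":0,"rz":0,"gripper":-1},{"x":0,"y":0,"z":0.001,"rx":0,"ry":0,"rz":0,"gripper":-1},{"x":0,"y":0,"z":0,"rx":0,"ry":0,"rz":0,"gripper":-1},{"x":0,"y":0,"z":0,"rx":0,"ry":0,"rz":0,"gripper":-1},{"x":0,"y":0,"z":0,"rx":0,"ry":0,"rz":0,"gripper":-1}]'; python3 -c "
from workcell import env; print(env.state()['torque'])"
```

```text
time_s: 11.35
position: [0.6109, -0.1464, 0.1347]
tcp_rot: [0.707, 0.707, -0.0, -0.0]
contact_force: [0.3, -0.0, -6.2]
gripper_width: 0.0517
grip_force: 25.0
[0.00440398 0.07440614 0.02143981]
time_s: 11.77
position: [0.6109, -0.1464, 0.1327]
tcp_rot: [0.707, 0.707, -0.0, -0.0]
contact_force: [-0.6, -0.5, -6.8]
gripper_width: 0.0515
grip_force: 25.0
[-0.09778016  0.08451847  0.06909853]
```

Free at a height where the earlier tries touched, so the jar is entering. Continue down.

```bash
python3 -m jog '[{"x":0,"y":0,"z":0.0015,"rx":0,"ry":0,"rz":0,"gripper":-1},{"x":0,"y":0,"z":0.0015,"rx":0,"ry":0,"rz":0,"gripper":-1},{"x":0,"y":0,"z":0,"rx":0,"ry":0,"rz":0,"gripper":-1},{"x":0,"y":0,"z":0,"rx":0,"ry":0,"rz":0,"gripper":-1},{"x":0,"y":0,"z":0,"rx":0,"ry":0,"rz":0,"gripper":-1}]'; python3 -c "
from workcell import env; print(env.state()['torque'])"
python3 -m jog '[{"x":0,"y":0,"z":0.0015,"rx":0,"ry":0,"rz":0,"gripper":-1},{"x":0,"y":0,"z":0.0015,"rx":0,"ry":0,"rz":0,"gripper":-1},{"x":0,"y":0,"z":0,"rx":0,"ry":0,"rz":0,"gripper":-1},{"x":0,"y":0,"z":0,"rx":0,"ry":0,"rz":0,"gripper":-1},{"x":0,"y":0,"z":0,"rx":0,"ry":0,"rz":0,"gripper":-1}]'; python3 -c "
from workcell import env; print(env.state()['torque'])"
```

```text
time_s: 12.18
position: [0.6113, -0.1459, 0.131]
tcp_rot: [0.707, 0.707, 0.001, 0.0]
contact_force: [-3.7, 3.0, 6.7]
gripper_width: 0.0514
grip_force: 25.0
[ 0.4682847   0.62087354 -0.10967677]
time_s: 12.6
position: [0.6111, -0.1452, 0.1271]
tcp_rot: [0.707, 0.707, 0.001, -0.0]
contact_force: [0.2, 5.4, -3.3]
gripper_width: 0.0516
grip_force: 25.0
[0.99084389 0.07733322 0.02402965]
```

```bash
python3 -m jog '[{"x":0.0015,"y":0,"z":0,"rx":0,"ry":0,"rz":0,"gripper":-1},{"x":0,"y":0,"z":0.0015,"rx":0,"ry":0,"rz":0,"gripper":-1},{"x":0,"y":0,"z":0.0015,"rx":0,"ry":0,"rz":0,"gripper":-1},{"x":0,"y":0,"z":0,"rx":0,"ry":0,"rz":0,"gripper":-1},{"x":0,"y":0,"z":0,"rx":0,"ry":0,"rz":0,"gripper":-1},{"x":0,"y":0,"z":0,"rx":0,"ry":0,"rz":0,"gripper":-1}]'; python3 -c "
from workcell import env; print(env.state()['torque'])"
```

```text
time_s: 13.1
position: [0.6113, -0.1456, 0.1249]
tcp_rot: [0.707, 0.707, -0.0, 0.001]
contact_force: [-3.9, -1.2, 5.1]
gripper_width: 0.0515
grip_force: 25.0
[0.07575981 0.7088814  0.12832319]
```

```bash
python3 -m jog '[{"x":0,"y":0,"z":0.0015,"rx":0,"ry":0,"rz":0,"gripper":-1},{"x":0,"y":0,"z":0,"rx":0,"ry":0,"rz":0,"gripper":-1},{"x":0,"y":0,"z":0,"rx":0,"ry":0,"rz":0,"gripper":-1},{"x":0,"y":0,"z":0,"rx":0,"ry":0,"rz":0,"gripper":-1},{"x":0,"y":0,"z":0,"rx":0,"ry":0,"rz":0,"gripper":-1}]'; python3 -c "
from workcell import env; print(env.state()['torque'])"
```

```text
time_s: 13.52
position: [0.6114, -0.1461, 0.1244]
tcp_rot: [0.707, 0.707, -0.0, 0.001]
contact_force: [-6.1, -2.0, 13.4]
gripper_width: 0.0515
grip_force: 25.0
[-0.12733365  1.29162522  0.01491908]
```

```bash
python3 -m jog '[{"x":0,"y":0,"z":-0.001,"rx":0,"ry":0,"rz":0,"gripper":-1},{"x":0,"y":0,"z":0,"rx":0,"ry":0,"rz":0,"gripper":0.22},{"x":0,"y":0,"z":0,"rx":0,"ry":0,"rz":0,"gripper":0.25},{"x":0,"y":0,"z":0,"rx":0,"ry":0,"rz":0,"gripper":0.3},{"x":0,"y":0,"z":0,"rx":0,"ry":0,"rz":0,"gripper":1},{"x":0,"y":0,"z":0,"rx":0,"ry":0,"rz":0,"gripper":1},{"x":0,"y":0,"z":0,"rx":0,"ry":0,"rz":0,"gripper":1},{"x":0,"y":0,"z":0,"rx":0,"ry":0,"rz":0,"gripper":1},{"x":0,"y":0,"z":0,"rx":0,"ry":0,"rz":0,"gripper":1},{"x":0,"y":0,"z":-0.03,"rx":0,"ry":0,"rz":0,"gripper":1},{"x":0,"y":0,"z":-0.04,"rx":0,"ry":0,"rz":0,"gripper":1},{"x":0,"y":0,"z":-0.04,"rx":0,"ry":0,"rz":0,"gripper":1},{"x":0,"y":0,"z":-0.04,"rx":0,"ry":0,"rz":0,"gripper":1},{"x":0,"y":0,"z":0,"rx":0,"ry":0,"rz":0,"gripper":1},{"x":0,"y":0,"z":0,"rx":0,"ry":0,"rz":0,"gripper":1},{"x":0,"y":0,"z":0,"rx":0,"ry":0,"rz":0,"gripper":1}]'
cat > m5.py <<'E'
from fit import *
im=env.get_image("side");cv2.imwrite("pics/s7.png",im)
for z in(.152,.155,.164): print(z,fit("side",im,[(.026,z,-180,180,0)],(.610,-.146),.008),fit("side",im,[(.026,z,-180,180,1)],(.610,-.146),.008),fit("side",im,[(.026,z,-180,180,-1)],(.610,-.146),.008))
print(env.state()["position"])
g=cv2.cvtColor(im,cv2.COLOR_BGR2GRAY)
for u in(286,290,294): print(u,g[216:262,u].tolist())
a=np.radians(np.arange(0,360,3)); q=pv("side",np.stack([.610+.026*np.cos(a),-.1485+.026*np.sin(a),.152+0*a],1)); print(q.min(0),q.max(0))
E
python3 m5.py
```

```text
time_s: 14.85
position: [0.6105, -0.1448, 0.2727]
tcp_rot: [0.707, 0.707, -0.0, -0.0]
contact_force: [-0.8, -1.3, -0.6]
gripper_width: 0.0878
grip_force: 0.0
0.152 [ 6.10000e-01 -1.48000e-01 -2.61618e+01  6.09600e-01 -1.48500e-01
  9.00000e-04  1.20000e-03] [ 6.08000e-01 -1.54000e-01 -1.89703e+01  6.08100e-01 -1.53800e-01
  9.00000e-04  2.00000e-04] [ 6.0200e-01 -1.4850e-01 -5.9743e+00  6.0230e-01 -1.4860e-01  3.0000e-04
  5.0000e-04]
0.155 [ 6.09000e-01 -1.51000e-01 -2.64248e+01  6.08800e-01 -1.50800e-01
  9.00000e-04  1.10000e-03] [ 6.08500e-01 -1.54000e-01 -1.57219e+01  6.08100e-01 -1.53900e-01
  6.00000e-04  2.00000e-04] [ 6.0200e-01 -1.5100e-01 -5.5648e+00  6.0220e-01 -1.5080e-01  2.0000e-04
  5.0000e-04]
0.164 [ 6.06000e-01 -1.54000e-01 -2.15201e+01  6.06200e-01 -1.54000e-01
  1.10000e-03  0.00000e+00] [ 6.055e-01 -1.495e-01 -1.014e+01  6.058e-01 -1.493e-01  7.000e-04
  8.000e-04] [ 6.1200e-01 -1.5350e-01 -1.9773e+00  6.1240e-01 -1.5380e-01  6.0000e-04
  2.0000e-04]
[ 0.60998042 -0.14465124  0.27170992]
286 [105, 81, 79, 73, 67, 64, 61, 57, 59, 59, 57, 70, 102, 133, 132, 132, 129, 131, 130, 134, 131, 121, 84, 82, 83, 82, 79, 77, 72, 65, 66, 68, 79, 80, 78, 81, 79, 82, 80, 78, 79, 85, 86, 88, 90, 80]
290 [183, 181, 181, 182, 176, 172, 158, 157, 160, 160, 157, 135, 133, 130, 135, 134, 132, 131, 131, 135, 124, 83, 84, 82, 83, 85, 83, 99, 127, 89, 73, 69, 66, 75, 85, 82, 79, 79, 80, 84, 81, 82, 83, 88, 92, 91]
294 [180, 180, 180, 179, 176, 159, 154, 160, 160, 160, 149, 133, 133, 131, 130, 133, 134, 132, 124, 91, 82, 80, 81, 84, 84, 81, 100, 133, 131, 111, 79, 70, 66, 73, 74, 81, 84, 82, 79, 81, 79, 80, 74, 75, 77, 80]
[281.00628287 226.15724375] [305.4533402  245.64449029]
```

The jar stands centred and upright on the floor (the lid fit at z=0.152 matches the ring). Now to the knob.

```bash
python3 -m jog '[{"x":-0.0335,"y":-0.0188,"z":0,"rx":0,"ry":0,"rz":0,"gripper":0.14},{"x":-0.0335,"y":-0.0188,"z":0,"rx":0,"ry":0,"rz":0,"gripper":0.14},{"x":-0.0335,"y":-0.0188,"z":0,"rx":0,"ry":0,"rz":0,"gripper":0.14},{"x":-0.0335,"y":-0.0188,"z":0,"rx":0,"ry":0,"rz":0,"gripper":0.14},{"x":-0.0335,"y":-0.0188,"z":0,"rx":0,"ry":0,"rz":0,"gripper":0.14},{"x":0,"y":0,"z":0,"rx":0,"ry":0,"rz":0,"gripper":0.14},{"x":0,"y":0,"z":0,"rx":0,"ry":0,"rz":0,"gripper":0.14},{"x":0,"y":0,"z":0.025,"rx":0,"ry":0,"rz":0,"gripper":0.14},{"x":0,"y":0,"z":0.025,"rx":0,"ry":0,"rz":0,"gripper":0.14},{"x":0,"y":0,"z":0.023,"rx":0,"ry":0,"rz":0,"gripper":0.14},{"x":0,"y":0,"z":0,"rx":0,"ry":0,"rz":0,"gripper":0.14},{"x":0,"y":0,"z":0,"rx":0,"ry":0,"rz":0,"gripper":0.14},{"x":0,"y":0,"z":0,"rx":0,"ry":0,"rz":0,"gripper":0.14}]' 20
python3 -m jog '[{"x":0,"y":0,"z":0,"rx":0,"ry":0,"rz":0,"gripper":-1},{"x":0,"y":0,"z":0,"rx":0,"ry":0,"rz":0,"gripper":-1},{"x":0,"y":0,"z":0,"rx":0,"ry":0,"rz":0,"gripper":-1},{"x":0,"y":0,"z":0,"rx":0,"ry":0,"rz":0,"gripper":-1},{"x":0,"y":0,"z":0,"rx":0,"ry":0,"rz":0,"gripper":-1}]'
```

```text
time_s: 15.98
position: [0.5179, -0.3118, 0.2007]
tcp_rot: [0.707, 0.708, 0.0, 0.0]
contact_force: [0.2, -0.5, 0.6]
gripper_width: 0.0499
grip_force: 0.0
time_s: 16.4
position: [0.5171, -0.3126, 0.2007]
tcp_rot: [0.707, 0.707, 0.0, 0.0]
contact_force: [-2.2, -0.1, 2.3]
gripper_width: 0.02
grip_force: 2.7
```

```bash
python3 -c "
from workcell import env; s=env.state(); print(s['gripper_width'],s['grip_force'],s['contact_force'])
import numpy as np
a=np.radians(np.linspace(224.5,94.5,19)); P=np.c_[.6097+.131*np.cos(a),-.221+.131*np.sin(a)]
d=np.diff(P,axis=0)
for i,(x,y) in enumerate(d): print(i,'x %.4f y %.4f'%(y,x), P[i+1].round(4))"
```

```text
0.020040415727701984 2.7323372662067413 [-2.22761593 -0.11910543  2.32643705]
0 x 0.0125 y -0.0108 [ 0.5055 -0.3003]
1 x 0.0137 y -0.0091 [ 0.4963 -0.2866]
2 x 0.0148 y -0.0073 [ 0.489  -0.2718]
3 x 0.0156 y -0.0054 [ 0.4835 -0.2563]
4 x 0.0161 y -0.0034 [ 0.4801 -0.2401]
5 x 0.0164 y -0.0014 [ 0.4787 -0.2237]
6 x 0.0165 y 0.0007 [ 0.4794 -0.2072]
7 x 0.0163 y 0.0028 [ 0.4822 -0.1909]
8 x 0.0158 y 0.0048 [ 0.487  -0.1751]
9 x 0.0151 y 0.0067 [ 0.4937 -0.1601]
10 x 0.0141 y 0.0086 [ 0.5023 -0.146 ]
11 x 0.0129 y 0.0103 [ 0.5126 -0.1331]
12 x 0.0115 y 0.0118 [ 0.5244 -0.1216]
13 x 0.0099 y 0.0132 [ 0.5376 -0.1116]
14 x 0.0082 y 0.0143 [ 0.5519 -0.1034]
15 x 0.0063 y 0.0152 [ 0.5672 -0.0971]
16 x 0.0044 y 0.0159 [ 0.5831 -0.0927]
17 x 0.0023 y 0.0163 [ 0.5994 -0.0904]
```

```bash
python3 -m jog '[{"x":0,"y":0,"z":0,"rx":0,"ry":0,"rz":0,"gripper":-1},{"x":0,"y":0,"z":0,"rx":0,"ry":0,"rz":0,"gripper":-1},{"x":0.0125,"y":-0.0108,"z":0,"rx":0,"ry":0,"rz":0,"gripper":-1},{"x":0.0137,"y":-0.0091,"z":0,"rx":0,"ry":0,"rz":0,"gripper":-1},{"x":0.0148,"y":-0.0073,"z":0,"rx":0,"ry":0,"rz":0,"gripper":-1},{"x":0.0156,"y":-0.0054,"z":0,"rx":0,"ry":0,"rz":0,"gripper":-1},{"x":0,"y":0,"z":0,"rx":0,"ry":0,"rz":0,"gripper":-1},{"x":0,"y":0,"z":0,"rx":0,"ry":0,"rz":0,"gripper":-1},{"x":0,"y":0,"z":0,"rx":0,"ry":0,"rz":0,"gripper":-1}]' 30
```

```text
time_s: 17.15
position: [0.4844, -0.2561, 0.2006]
tcp_rot: [0.707, 0.707, -0.0, -0.0]
contact_force: [-3.6, 0.9, 7.7]
gripper_width: 0.017
grip_force: 30.0
```

```bash
python3 -m jog '[{"x":0.0161,"y":-0.0034,"z":0,"rx":0,"ry":0,"rz":0,"gripper":-1},{"x":0.0164,"y":-0.0014,"z":0,"rx":0,"ry":0,"rz":0,"gripper":-1},{"x":0.0165,"y":0.0007,"z":0,"rx":0,"ry":0,"rz":0,"gripper":-1},{"x":0.0163,"y":0.0028,"z":0,"rx":0,"ry":0,"rz":0,"gripper":-1},{"x":0.0158,"y":0.0048,"z":0,"rx":0,"ry":0,"rz":0,"gripper":-1},{"x":0.0151,"y":0.0067,"z":0,"rx":0,"ry":0,"rz":0,"gripper":-1},{"x":0.0141,"y":0.0086,"z":0,"rx":0,"ry":0,"rz":0,"gripper":-1},{"x":0.0129,"y":0.0103,"z":0,"rx":0,"ry":0,"rz":0,"gripper":-1},{"x":0,"y":0,"z":0,"rx":0,"ry":0,"rz":0,"gripper":-1},{"x":0,"y":0,"z":0,"rx":0,"ry":0,"rz":0,"gripper":-1},{"x":0,"y":0,"z":0,"rx":0,"ry":0,"rz":0,"gripper":-1},{"x":0,"y":0,"z":0,"rx":0,"ry":0,"rz":0,"gripper":-1}]'
```

```text
time_s: 18.15
position: [0.5068, -0.1279, 0.1997]
tcp_rot: [0.707, 0.707, -0.002, -0.009]
contact_force: [-25.7, 23.5, 27.8]
gripper_width: 0.0173
grip_force: 30.0
```

```bash
python3 -m jog '[{"x":0.005,"y":-0.005,"z":0,"rx":0,"ry":0,"rz":0,"gripper":-1},{"x":0,"y":0,"z":0,"rx":0,"ry":0,"rz":0,"gripper":-1},{"x":0,"y":0,"z":0,"rx":0,"ry":0,"rz":0,"gripper":-1},{"x":0,"y":0,"z":0,"rx":0,"ry":0,"rz":0,"gripper":-1}]'
python3 - <<'E'
from fit import *
im=env.get_image("top");cv2.imwrite("pics/t8.png",im);im2=env.get_image("side");cv2.imwrite("pics/s8.png",im2)
print("piv top",fit("top",cv2.imread("pics/top0.png"),[(.012,.196,0,360,0)],(.609,-.2185),.008), fit("side",cv2.imread("pics/side0.png"),[(.012,.196,0,360,0)],(.609,-.2225),.008))
# blue arm pixels
for n,i in(("top",im),("side",im2)):
    h=cv2.cvtColor(i,cv2.COLOR_BGR2HSV); m=cv2.inRange(h,(105,120,40),(125,255,255)); v,u=np.nonzero(m)
    k=(v>130)&(v<330)&(u>220)&(u<400); u,v=u[k],v[k]
    X=np.array([w(n,a,b,.192) for a,b in zip(u,v)])[:,:2]; c=X.mean(0); _,s,V=np.linalg.svd(X-c,full_matrices=False)
    print(n,len(u),"centroid",c,"dir deg",np.degrees(np.arctan2(V[0][1],V[0][0])),"ext",((X-c)@V[0]).min(),((X-c)@V[0]).max())
E
```

```text
time_s: 18.48
position: [0.5073, -0.127, 0.1999]
tcp_rot: [0.707, 0.707, -0.0, -0.002]
contact_force: [-7.6, 6.0, 7.1]
gripper_width: 0.0171
grip_force: 30.0
piv top [ 6.05500e-01 -2.17500e-01 -2.46833e+01  6.06400e-01 -2.17900e-01
  1.30000e-03  1.00000e-03] [ 6.05500e-01 -2.22500e-01 -2.51847e+01  6.05900e-01 -2.21800e-01
  1.10000e-03  1.00000e-03]Traceback (most recent call last):
  File "<stdin>", line 8, in <module>
IndexError: too many indices for array: array is 1-dimensional, but 2 were indexed
```

```bash
python3 -c "
import numpy as np
a=np.radians(np.linspace(139.1,89.1,11)); P=np.c_[.607+.1315*np.cos(a),-.2135+.1315*np.sin(a)]
d=np.diff(P,axis=0)
for i,(x,y) in enumerate(d): print(i,'x %.4f y %.4f'%(y,x), P[i+1].round(4))"
```

```text
0 x 0.0083 y 0.0079 [ 0.5155 -0.1191]
1 x 0.0076 y 0.0086 [ 0.5241 -0.1114]
2 x 0.0068 y 0.0092 [ 0.5333 -0.1046]
3 x 0.0060 y 0.0098 [ 0.543  -0.0986]
4 x 0.0051 y 0.0103 [ 0.5533 -0.0935]
5 x 0.0042 y 0.0107 [ 0.564  -0.0892]
6 x 0.0033 y 0.0110 [ 0.575 -0.086]
7 x 0.0023 y 0.0112 [ 0.5862 -0.0837]
8 x 0.0013 y 0.0114 [ 0.5976 -0.0823]
9 x 0.0003 y 0.0115 [ 0.6091 -0.082 ]
```

```bash
python3 -m jog '[{"x":0.001,"y":-0.001,"z":0,"rx":0,"ry":0,"rz":0,"gripper":-1},{"x":0.0083,"y":0.0079,"z":0,"rx":0,"ry":0,"rz":0,"gripper":-1},{"x":0.0076,"y":0.0086,"z":0,"rx":0,"ry":0,"rz":0,"gripper":-1},{"x":0.0068,"y":0.0092,"z":0,"rx":0,"ry":0,"rz":0,"gripper":-1},{"x":0.006,"y":0.0098,"z":0,"rx":0,"ry":0,"rz":0,"gripper":-1},{"x":0,"y":0,"z":0,"rx":0,"ry":0,"rz":0,"gripper":-1},{"x":0,"y":0,"z":0,"rx":0,"ry":0,"rz":0,"gripper":-1},{"x":0,"y":0,"z":0,"rx":0,"ry":0,"rz":0,"gripper":-1}]'
```

```text
time_s: 19.25
position: [0.5414, -0.0946, 0.1997]
tcp_rot: [0.707, 0.707, 0.001, -0.004]
contact_force: [-9.7, 18.1, 10.0]
gripper_width: 0.0159
grip_force: 31.2
```

```bash
python3 -m jog '[{"x":0.003,"y":-0.001,"z":0,"rx":0,"ry":0,"rz":0,"gripper":-0.3},{"x":0,"y":0,"z":0,"rx":0,"ry":0,"rz":0,"gripper":-0.3},{"x":0,"y":0,"z":0,"rx":0,"ry":0,"rz":0,"gripper":-0.3},{"x":0,"y":0,"z":0,"rx":0,"ry":0,"rz":0,"gripper":-0.3},{"x":0,"y":0,"z":0,"rx":0,"ry":0,"rz":0,"gripper":-0.3}]'
cat > m6.py <<'E'
from fit import *
for n in("top","side"):
    im=env.get_image(n); cv2.imwrite(f"pics/{n}9.png",im)
    h=cv2.cvtColor(im,cv2.COLOR_BGR2HSV); m=cv2.inRange(h,(105,130,40),(125,255,255)); v,u=np.nonzero(m)
    k=(v>130)&(v<330)&(u>220)&(u<400); u,v=u[k],v[k]
    print(n,len(u))
    if len(u)<5: continue
    X=np.array([w(n,a,b,.192)[:2] for a,b in zip(u,v)]); c=np.median(X,0); _,s,V=np.linalg.svd(X-c,full_matrices=False)
    print("c",c,"dir",np.degrees(np.arctan2(V[0][1],V[0][0])),"ext",((X-c)@V[0]).min(),((X-c)@V[0]).max())
s=env.state();print(s["position"],s["contact_force"])
E
python3 m6.py
```

```text
time_s: 19.67
position: [0.5424, -0.0955, 0.2001]
tcp_rot: [0.707, 0.707, 0.0, 0.0]
contact_force: [-0.8, 0.3, 0.4]
gripper_width: 0.0303
grip_force: 0.0
top 0
side 666
c [0.85476702 0.0434196 ] dir 41.565258491740586 ext -0.3660659737997623 0.06166761888372636
[ 0.54214968 -0.09531715  0.20012726] [-0.28391092  0.30175441 -0.66375194]
```

```bash
cat > m7.py <<'E'
from fit import *
import sys
def arm(n,im,box):
    h=cv2.cvtColor(im,cv2.COLOR_BGR2HSV); m=cv2.inRange(h,(105,130,30),(125,255,255)); v,u=np.nonzero(m)
    k=(v>box[1])&(v<box[3])&(u>box[0])&(u<box[2]); u,v=u[k],v[k]
    if len(u)<8: print(n,len(u)); return
    X=np.array([w(n,a,b,.192)[:2] for a,b in zip(u,v)]); c=X.mean(0); _,s,V=np.linalg.svd(X-c,full_matrices=False)
    print(n,len(u),"c",c.round(4),"dir",np.degrees(np.arctan2(V[0][1],V[0][0])).round(1),"u",u.min(),u.max(),"v",v.min(),v.max(),"s",s)
if __name__=="__main__":
    for n,f in(("side","side0"),("top","top0"),("side",sys.argv[1]),("top",sys.argv[2])):
        arm(n,cv2.imread(f"pics/{f}.png"),(225,185,355,325) if n=="side" else (275,130,400,235))
E
python3 m7.py side9 top9
python3 - <<'E'
from fit import *
im=cv2.imread("pics/side9.png"); 
for c in((.545,-.1),): print("knob",fit("side",im,[(.009,.224,0,360,0)],c,.015), "rim",[p("side",(.545,-.1,.224)),p("side",(.6097,-.2165,.196))])
g=cv2.cvtColor(im,cv2.COLOR_BGR2HSV)
for v in range(205,262,3): print(v,"".join("B" if 105<h<125 and s>130 else ("." if val>110 else ("o" if val>60 else "#")) for h,s,val in g[v,250:330]))
E
```

```text
side 218 c [ 0.552  -0.2794] dir -132.1 u 271 305 v 256 311 s [0.56058351 0.08291019]
top 281 c [ 0.5561 -0.2678] dir -136.9 u 347 382 v 172 210 s [0.66134823 0.11985021]
side 113 c [ 0.5878 -0.1888] dir -63.2 u 279 299 v 233 250 s [0.14124032 0.0582311 ]
top 0
knob [ 5.40000e-01 -1.09000e-01 -3.14581e+01  5.39800e-01 -1.11400e-01
  8.00000e-04  1.60000e-03] rim [array([258.04232955, 202.19781823]), array([304.63293242, 248.90145768])]
205 o...o######o.o#####o.....oo#################o...................................
208 o..o#######o..o###oo......ooo##oooo####o........................................
211 o..o#######o...oooo..........o.....ooo..........................................
214 oooo#######oo.....................ooo.....................oooo..................
217 ooooooooooooooooo...............ooooo.....................ooo...................
220 oooooooooooooooooooo.........oooooooo#o.........................................
223 ..oooooooooooooooooooo.....ooooooooo##o.........................................
226 ooooo..oooooooooooo......ooooo...o###oo......................
[... 254 characters left out ...]
....................
238 .................oooooooooooooBB.B..BB.BB.B.....................................
241 ooooooooooooooooooooo##oooooooooooBBBBB.B...BB........o.........................
244 oooooooooooooooooooooo########oooooooo...B..BBB..B..ooo.........................
247 oooooooooooo....ooooooooooooooooooooooooo.BBBBBB................................
250 ooooooooooooo.....oooooooooooo#ooooooooooooooBB.................................
253 oooooooooooooo.....ooooooooooooooooooooooooooooo................................
256 ooooooooooooooooo.oooooooooooooooooooooooooooooooooo........oo..................
259 ooooooooooooooooooooooooooooooooooooooooooooooooooooooooooooo...................
```

```bash
python3 -m jog '[{"x":0,"y":0.006,"z":0,"rx":0,"ry":0,"rz":0,"gripper":-0.3},{"x":0.005,"y":0.0113,"z":0,"rx":0,"ry":0,"rz":0,"gripper":-0.3},{"x":0.0042,"y":0.0113,"z":0,"rx":0,"ry":0,"rz":0,"gripper":-0.3},{"x":0.003,"y":0.0115,"z":0,"rx":0,"ry":0,"rz":0,"gripper":-0.3},{"x":0.0018,"y":0.0115,"z":0,"rx":0,"ry":0,"rz":0,"gripper":-0.3},{"x":0,"y":0.01,"z":0,"rx":0,"ry":0,"rz":0,"gripper":-0.3},{"x":0,"y":0,"z":0,"rx":0,"ry":0,"rz":0,"gripper":-0.3},{"x":0,"y":0,"z":0,"rx":0,"ry":0,"rz":0,"gripper":-0.3},{"x":0,"y":0,"z":0,"rx":0,"ry":0,"rz":0,"gripper":-0.3}]'
```

```text
time_s: 20.52
position: [0.6035, -0.0812, 0.2001]
tcp_rot: [0.707, 0.707, -0.0, 0.0]
contact_force: [0.2, -1.1, -0.9]
gripper_width: 0.0305
grip_force: 0.0
```

```bash
for i in 1 2; do python3 -m jog '[{"x":0,"y":0.003,"z":0,"rx":0,"ry":0,"rz":0,"gripper":-0.3},{"x":0,"y":0.003,"z":0,"rx":0,"ry":0,"rz":0,"gripper":-0.3},{"x":0,"y":0,"z":0,"rx":0,"ry":0,"rz":0,"gripper":-0.3},{"x":0,"y":0,"z":0,"rx":0,"ry":0,"rz":0,"gripper":-0.3},{"x":0,"y":0,"z":0,"rx":0,"ry":0,"rz":0,"gripper":-0.3}]' | sed -n '2p;4,5p'; done
```

```text
position: [0.6095, -0.081, 0.2002]
contact_force: [-1.1, 1.4, -1.0]
gripper_width: 0.031
position: [0.616, -0.0811, 0.2003]
contact_force: [-0.2, -0.1, 0.3]
gripper_width: 0.0305
```

```bash
cat > m8.py <<'E'
from m7 import *
n=sys.argv[1]
im=env.get_image("side");cv2.imwrite(f"pics/side{n}.png",im);t=env.get_image("top");cv2.imwrite(f"pics/top{n}.png",t)
arm("side",im,(225,185,355,325)); arm("top",t,(275,130,400,235))
for im,a,b,v0,v1 in((im,250,330,195,262),(t,275,360,140,215)):
  g=cv2.cvtColor(im,cv2.COLOR_BGR2HSV)
  for v in range(v0,v1,3): print(v,"".join("B" if 100<h<128 and s>110 else ("." if val>110 else ("o" if val>60 else "#")) for h,s,val in g[v,a:b]))
E
python3 m8.py 10
```

```text
side 139 c [ 0.6084 -0.1836] dir -93.8 u 292 306 v 227 246 s [0.14253191 0.06963407]
top 26 c [ 0.6089 -0.2005] dir 179.3 u 339 342 v 167 174 s [0.03487407 0.01343197]
195 ..........................oo##o#################o#o####ooo......................
198 ...........................o##oo##################ooo...........................
201 ........................oo####o#########o####o..................................
204 ........................o#o###oooooooooooo###...........o####o..................
207 .........................o####ooooooooooooo...............o###..................
210 .............................ooooooooooooo.........ooooo........................
213 .............................ooooooooooooo..oooo................................
216 ...........................o#####oooooooooooooo..........ooooo..................
219 ..........................o#######oooo..ooooooooo...............................
222 .........................o###ooooooooo..ooooooooooo.............................
225 .oooo...................oo##########ooooooo.......ooooo.......................
[... 2572 characters left out ...]
......................o.oo.o.ooooooo#o....o...oo..............o.......
194 ooooooooooo...........................o.o...ooooooooo...#o...oo..............o.......
197 ooooooo.o.o................o...............ooooooooooo.##...ooo..............o.......
200 oooooo......................................ooooooooooo#....ooo......####....o.......
203 oooo............................................oooooooooo.oooo..............o.......
206 oo.................................................ooooooooooooooooooooooooo.o.......
209 ....................................................oooooooooo...............o.......
212 ...................................................o.ooooo##################.........
```

```bash
for i in 1 2; do python3 -m jog '[{"x":0,"y":0.002,"z":0,"rx":0,"ry":0,"rz":0,"gripper":-0.3},{"x":0,"y":0.002,"z":0,"rx":0,"ry":0,"rz":0,"gripper":-0.3},{"x":0,"y":0,"z":0,"rx":0,"ry":0,"rz":0,"gripper":-0.3},{"x":0,"y":0,"z":0,"rx":0,"ry":0,"rz":0,"gripper":-0.3},{"x":0,"y":0,"z":0,"rx":0,"ry":0,"rz":0,"gripper":-0.3}]' | sed -n '2p;4,5p'; done
```

```text
position: [0.6181, -0.081, 0.2001]
contact_force: [-7.1, -0.3, 3.4]
gripper_width: 0.0307
position: [0.6182, -0.0809, 0.1999]
contact_force: [-20.2, -1.1, 13.6]
gripper_width: 0.0307
```

The bridge is at its stop (20 N reaction at the knob). Back off, rise, rotate the tool and measure the bar.

```bash
python3 -m jog '[{"x":0,"y":-0.008,"z":0,"rx":0,"ry":0,"rz":0,"gripper":-0.3},{"x":0,"y":-0.002,"z":0,"rx":0,"ry":0,"rz":0,"gripper":-0.2},{"x":0,"y":0,"z":-0.04,"rx":0,"ry":0,"rz":0,"gripper":-0.2},{"x":0,"y":0,"z":-0.04,"rx":0,"ry":0,"rz":0,"gripper":-0.2},{"x":0.03,"y":0,"z":-0.01,"rx":0,"ry":0,"rz":0,"gripper":-0.2},{"x":0.03,"y":0,"z":0,"rx":0,"ry":0,"rz":0,"gripper":-0.2},{"x":0,"y":0,"z":0,"rx":0,"ry":0,"rz":0,"gripper":-0.2},{"x":0,"y":0,"z":0,"rx":0,"ry":0,"rz":0,"gripper":-0.2}]'; sed -i 's/^  g=.*/  pass/;s/^  for v in.*//' m8.py; python3 m8.py 11
python3 - <<'E'
from fit import *
# blue arm loosely + bright bar: fit black ball ends (r .008) pair along angle, mid on axis
t=cv2.imread("pics/top11.png");s=cv2.imread("pics/side11.png")
def pairfit(n,im,c0,z):
    g=gaussian_filter(cv2.cvtColor(im,cv2.COLOR_BGR2GRAY).astype(float),.6); best=[]
    aa=np.radians(np.arange(0,360,20))
    for dx in np.arange(-.01,.0101,.001):
     for dy in np.arange(-.01,.0101,.001):
      for th in range(-90,90,4):
        e=np.array([np.cos(np.radians(th)),np.sin(np.radians(th))])*.033; c=np.array(c0)+[dx,dy]; sc=0
        for sg in(1,-1):
            b=c+sg*e
            q=lambda r:map_coordinates(g,pv(n,np.c_[b[0]+r*np.cos(aa),b[1]+r*np.sin(aa),z+0*aa]).T[::-1],order=1).mean()
            sc+=min(q(.011),120)-q(.004)
        x=np.linspace(-.024,.024,9); L=c+np.outer(x,e/.033)
        sc+=map_coordinates(g,pv(n,np.c_[L,z+.004+0*x]).T[::-1],order=1).mean()
        best.append((sc,c[0],c[1],th))
    best.sort(reverse=True); return np.round(best[:3],4)
print(pairfit("top",t,(.611,-.141),.228)); print(pairfit("side",s,(.611,-.145),.228))
print(env.state()["position"])
E
```

```text
time_s: 22.95
position: [0.614, -0.0198, 0.2906]
tcp_rot: [0.706, 0.708, 0.001, 0.001]
contact_force: [-0.2, -0.6, -0.2]
gripper_width: 0.0349
grip_force: 0.0
side 188 c [ 0.6088 -0.171 ] dir -91.5 u 282 306 v 202 246 s [0.39636332 0.08034553]
top 137 c [ 0.6089 -0.1784] dir -92.9 u 296 342 v 165 174 s [0.26381402 0.07771679]
[[ 2.423295e+02  6.110000e-01 -1.430000e-01  1.400000e+01]
 [ 2.407475e+02  6.110000e-01 -1.440000e-01  1.400000e+01]
 [ 2.396950e+02  6.100000e-01 -1.430000e-01  1.400000e+01]]
[[ 2.513769e+02  6.110000e-01 -1.450000e-01  1.000000e+01]
 [ 2.498647e+02  6.110000e-01 -1.460000e-01  1.000000e+01]
 [ 2.476873e+02  6.120000e-01 -1.450000e-01  1.000000e+01]]
[ 0.6135933  -0.02115757  0.28981635]
```

```bash
python3 -m jog '[{"x":-0.03,"y":-0.0006,"z":0,"rx":0,"ry":0,"rz":-6.8,"gripper":-0.2},{"x":0,"y":0,"z":0,"rx":0,"ry":0,"rz":-6.8,"gripper":-0.2},{"x":0,"y":0,"z":0,"rx":0,"ry":0,"rz":-6.8,"gripper":-0.2},{"x":0,"y":0,"z":0,"rx":0,"ry":0,"rz":-6.8,"gripper":-0.2},{"x":0,"y":0,"z":0,"rx":0,"ry":0,"rz":-6.8,"gripper":-0.2},{"x":0,"y":0,"z":0,"rx":0,"ry":0,"rz":-6.8,"gripper":-0.2},{"x":0,"y":0,"z":0,"rx":0,"ry":0,"rz":-6.8,"gripper":-0.2},{"x":0,"y":0,"z":0,"rx":0,"ry":0,"rz":-6.8,"gripper":-0.2},{"x":0,"y":0,"z":0,"rx":0,"ry":0,"rz":-6.8,"gripper":-0.2},{"x":0,"y":0,"z":0,"rx":0,"ry":0,"rz":-6.8,"gripper":-0.2},{"x":0,"y":0,"z":0,"rx":0,"ry":0,"rz":-6.8,"gripper":-0.2},{"x":0,"y":0,"z":0,"rx":0,"ry":0,"rz":-6.8,"gripper":-0.2},{"x":0,"y":0,"z":0,"rx":0,"ry":0,"rz":-6.8,"gripper":-0.2},{"x":0,"y":0,"z":0,"rx":0,"ry":0,"rz":-6.8,"gripper":-0.2},{"x":0,"y":0,"z":0,"rx":0,"ry":0,"rz":-6.8,"gripper":-0.2},{"x":0,"y":0,"z":0,"rx":0,"ry":0,"rz":0,"gripper":-0.2},{"x":0,"y":0,"z":0,"rx":0,"ry":0,"rz":0,"gripper":-0.2},{"x":0,"y":0,"z":0,"rx":0,"ry":0,"rz":0,"gripper":-0.2}]'
cat > tgt.py <<'E'
from workcell import env; import sys, numpy as np
from scipy.spatial.transform import Rotation as R
s=env.state(); M=R.from_quat(s["tcp_rot"]).as_matrix(); print("psi",np.degrees(np.arctan2(M[1,0],M[0,0])),"q6",np.degrees(s["qpos"][5]),"pos",s["position"].round(4),"F",s["contact_force"].round(2),"T",s["torque"].round(3),"grip",s["gripper_width"])
if len(sys.argv)>3: print("tool shift",(M.T@(np.array(sys.argv[1:4],float)-s["position"])).round(4))
E
python3 tgt.py .611 -.142 .27
```

```text
time_s: 24.55
position: [0.6129, -0.0515, 0.2899]
tcp_rot: [-0.103, 0.995, -0.0, -0.0]
contact_force: [0.4, 0.4, 0.7]
gripper_width: 0.0345
grip_force: 0.0
psi -168.20841770584107 q6 -107.70081661956469 pos [ 0.6129 -0.0515  0.2899] F [0.39 0.39 0.73] T [0.078 0.02  0.064] grip 0.03448312674094577
tool shift [ 0.0203 -0.0882  0.0199]
```

```bash
python3 -m jog '[{"x":0.0068,"y":-0.0294,"z":0,"rx":0,"ry":0,"rz":0,"gripper":-0.2},{"x":0.0068,"y":-0.0294,"z":0,"rx":0,"ry":0,"rz":0,"gripper":-0.2},{"x":0.0067,"y":-0.0294,"z":0,"rx":0,"ry":0,"rz":0,"gripper":-0.2},{"x":0,"y":0,"z":0.02,"rx":0,"ry":0,"rz":0,"gripper":-0.2},{"x":0,"y":0,"z":0,"rx":0,"ry":0,"rz":0,"gripper":-0.2},{"x":0,"y":0,"z":0,"rx":0,"ry":0,"rz":0,"gripper":-0.2},{"x":0,"y":0,"z":0,"rx":0,"ry":0,"rz":0,"gripper":-0.2},{"x":0,"y":0,"z":0,"rx":0,"ry":0,"rz":0,"gripper":-0.2}]' >/dev/null; python3 tgt.py .611 -.142 .213
python3 -m jog '[{"x":0,"y":0,"z":0.02,"rx":0,"ry":0,"rz":0,"gripper":-0.2},{"x":0,"y":0,"z":0.018,"rx":0,"ry":0,"rz":0,"gripper":-0.2},{"x":0,"y":0,"z":0.018,"rx":0,"ry":0,"rz":0,"gripper":-0.2},{"x":0,"y":0,"z":0,"rx":0,"ry":0,"rz":0,"gripper":-0.2},{"x":0,"y":0,"z":0,"rx":0,"ry":0,"rz":0,"gripper":-0.2},{"x":0,"y":0,"z":0,"rx":0,"ry":0,"rz":0,"gripper":-0.2}]' >/dev/null; python3 tgt.py .611 -.142 .213
```

```text
psi -167.95232235196613 q6 -116.09203729332168 pos [ 0.6119 -0.1407  0.271 ] F [ 0.36 -0.47  0.53] T [ 0.005 -0.012 -0.029] grip 0.03492481230899315
tool shift [ 0.0012 -0.001   0.058 ]
psi -167.93905921649332 q6 -116.12698604375295 pos [ 0.6123 -0.1411  0.2156] F [-0.27  0.14  0.42] T [ 0.032  0.075 -0.007] grip 0.03540216238616598
tool shift [ 0.0014 -0.0006  0.0026]
```

Close on the bar.

```bash
python3 -m jog '[{"x":0.0012,"y":0,"z":0.001,"rx":0,"ry":0,"rz":0,"gripper":-0.5},{"x":0,"y":0,"z":0,"rx":0,"ry":0,"rz":0,"gripper":-1},{"x":0,"y":0,"z":0,"rx":0,"ry":0,"rz":0,"gripper":-1},{"x":0,"y":0,"z":0,"rx":0,"ry":0,"rz":0,"gripper":-1},{"x":0,"y":0,"z":0,"rx":0,"ry":0,"rz":0,"gripper":-1},{"x":0,"y":0,"z":0,"rx":0,"ry":0,"rz":0,"gripper":-1},{"x":0,"y":0,"z":0,"rx":0,"ry":0,"rz":0,"gripper":-1}]' 20; python3 tgt.py
```

```text
time_s: 26.3
position: [0.6108, -0.1429, 0.214]
tcp_rot: [-0.105, 0.994, -0.001, 0.001]
contact_force: [0.4, -5.5, 1.7]
gripper_width: 0.0114
grip_force: 20.0
psi -167.96193677629418 q6 -116.1948861638586 pos [ 0.6108 -0.1429  0.214 ] F [ 0.44 -5.51  1.75] T [-0.832 -0.066  0.112] grip 0.011418252058874895
```

```bash
python3 -m jog '[{"x":0,"y":-0.0012,"z":0,"rx":0,"ry":0,"rz":0,"gripper":-1},{"x":0,"y":0,"z":0.0004,"rx":0,"ry":0,"rz":6,"gripper":-1},{"x":0,"y":0,"z":0.0003,"rx":0,"ry":0,"rz":6,"gripper":-1},{"x":0,"y":0,"z":0.0003,"rx":0,"ry":0,"rz":6,"gripper":-1},{"x":0,"y":0,"z":0.0003,"rx":0,"ry":0,"rz":6,"gripper":-1},{"x":0,"y":0,"z":0.0003,"rx":0,"ry":0,"rz":6,"gripper":-1},{"x":0,"y":0,"z":0,"rx":0,"ry":0,"rz":0,"gripper":-1},{"x":0,"y":0,"z":0,"rx":0,"ry":0,"rz":0,"gripper":-1},{"x":0,"y":0,"z":0,"rx":0,"ry":0,"rz":0,"gripper":-1}]' 30 >/dev/null; python3 tgt.py
```

```text
psi 162.23136540366522 q6 -86.49175719326487 pos [ 0.6109 -0.1431  0.2123] F [-1.61 -3.11  5.32] T [-0.461  0.077  0.01 ] grip 0.010925791076734172
```

```bash
for i in 1 2; do python3 -m jog '[{"x":0,"y":0,"z":0.0003,"rx":0,"ry":0,"rz":6,"gripper":-1},{"x":0,"y":0,"z":0.0003,"rx":0,"ry":0,"rz":6,"gripper":-1},{"x":0,"y":0,"z":0.0003,"rx":0,"ry":0,"rz":6,"gripper":-1},{"x":0,"y":0,"z":0.0003,"rx":0,"ry":0,"rz":6,"gripper":-1},{"x":0,"y":0,"z":0.0003,"rx":0,"ry":0,"rz":6,"gripper":-1},{"x":0,"y":0,"z":0,"rx":0,"ry":0,"rz":0,"gripper":-1},{"x":0,"y":0,"z":0,"rx":0,"ry":0,"rz":0,"gripper":-1},{"x":0,"y":0,"z":0,"rx":0,"ry":0,"rz":0,"gripper":-1}]' >/dev/null; python3 tgt.py; done
```

```text
psi 132.2399987079981 q6 -56.49804071784452 pos [ 0.6109 -0.1432  0.2108] F [-1.22 -3.05  5.32] T [-0.561  0.07   0.018] grip 0.011065455949408968
psi 102.24572267700415 q6 -26.50245415770556 pos [ 0.6108 -0.1433  0.2094] F [-0.67 -3.23  6.82] T [-0.637  0.225  0.136] grip 0.011079928042786309
```

```bash
for i in 1 2; do python3 -m jog '[{"x":0,"y":0,"z":0.0003,"rx":0,"ry":0,"rz":5,"gripper":-1},{"x":0,"y":0,"z":0.0003,"rx":0,"ry":0,"rz":5,"gripper":-1},{"x":0,"y":0,"z":0.0003,"rx":0,"ry":0,"rz":5,"gripper":-1},{"x":0,"y":0,"z":0,"rx":0,"ry":0,"rz":0,"gripper":-1},{"x":0,"y":0,"z":0,"rx":0,"ry":0,"rz":0,"gripper":-1},{"x":0,"y":0,"z":0,"rx":0,"ry":0,"rz":0,"gripper":-1}]' >/dev/null; python3 tgt.py; done
```

```text
psi 87.25623441174602 q6 -11.508617524664919 pos [ 0.6108 -0.1434  0.2088] F [-2.02 -3.63  7.6 ] T [-0.64   0.461  0.171] grip 0.01135606032600475
psi 72.26639520464498 q6 3.485862333031282 pos [ 0.6107 -0.1434  0.2081] F [-4.19 -3.01  9.72] T [-0.638  0.644  0.211] grip 0.011077074628204618
```

```bash
cat > avg.py <<'E'
from workcell import env; import numpy as np
T=[];F=[]
for i in range(10):
    env.get_image("side"); s=env.state(); T.append(s["torque"]); F.append(s["contact_force"])
print(np.mean(T,0).round(3),np.std(T,0).round(3),np.mean(F,0).round(2),s["position"].round(4),s["joint_torque"].round(2),s["time_s"])
E
python3 avg.py; python3 -m jog '[{"x":0,"y":0,"z":0.0003,"rx":0,"ry":0,"rz":5,"gripper":-1},{"x":0,"y":0,"z":0.0003,"rx":0,"ry":0,"rz":5,"gripper":-1},{"x":0,"y":0,"z":0,"rx":0,"ry":0,"rz":0,"gripper":-1},{"x":0,"y":0,"z":0,"rx":0,"ry":0,"rz":0,"gripper":-1},{"x":0,"y":0,"z":0,"rx":0,"ry":0,"rz":0,"gripper":-1}]' >/dev/null; python3 avg.py
```

```text
[-0.618  0.577  0.228] [0.029 0.026 0.026] [-3.19 -3.21  9.64] [ 0.6107 -0.1434  0.2081] [  2.15 -49.13 -24.39   1.19  -0.61   0.23] 29.8833
[-0.585  0.679  0.226] [0.029 0.022 0.017] [-3.52 -3.2  11.08] [ 0.6107 -0.1434  0.2077] [  2.15 -48.5  -24.28   1.2   -0.78   0.23] 30.8
```

```bash
python3 -m jog '[{"x":0,"y":0,"z":0.0003,"rx":0,"ry":0,"rz":5,"gripper":-1},{"x":0,"y":0,"z":0.0003,"rx":0,"ry":0,"rz":5,"gripper":-1},{"x":0,"y":0,"z":0,"rx":0,"ry":0,"rz":0,"gripper":-1},{"x":0,"y":0,"z":0,"rx":0,"ry":0,"rz":0,"gripper":-1},{"x":0,"y":0,"z":0,"rx":0,"ry":0,"rz":0,"gripper":-1}]' >/dev/null; python3 avg.py; python3 tgt.py
```

```text
[-0.582  0.792  0.28 ] [0.02  0.033 0.021] [-3.95 -2.95 11.9 ] [ 0.6107 -0.1434  0.2072] [  2.11 -47.84 -24.16   1.22  -0.96   0.27] 31.7167
psi 52.27289935372083 q6 23.480051527003003 pos [ 0.6107 -0.1434  0.2072] F [-3.82 -3.04 11.38] T [-0.627  0.774  0.296] grip 0.011263266429559942
```

Torque has risen steadily about 0.26 N m above the free reading, along with a 2.44 rad turn. That is clearly stiff, so release and rise.

```bash
python3 -m jog '[{"x":0,"y":0,"z":0,"rx":0,"ry":0,"rz":0,"gripper":-0.7},{"x":0,"y":0,"z":0,"rx":0,"ry":0,"rz":0,"gripper":-0.2},{"x":0,"y":0,"z":0,"rx":0,"ry":0,"rz":0,"gripper":-0.2},{"x":0,"y":0,"z":0,"rx":0,"ry":0,"rz":0,"gripper":-0.2},{"x":0,"y":0,"z":0,"rx":0,"ry":0,"rz":0,"gripper":-0.2},{"x":0,"y":0,"z":-0.03,"rx":0,"ry":0,"rz":0,"gripper":-0.2},{"x":0,"y":0,"z":-0.04,"rx":0,"ry":0,"rz":0,"gripper":-0.2},{"x":0,"y":0,"z":-0.04,"rx":0,"ry":0,"rz":0,"gripper":-0.2},{"x":-0.03,"y":0.025,"z":-0.01,"rx":0,"ry":0,"rz":0,"gripper":-0.2},{"x":-0.03,"y":0.025,"z":0,"rx":0,"ry":0,"rz":0,"gripper":-0.2},{"x":-0.03,"y":0.025,"z":0,"rx":0,"ry":0,"rz":0,"gripper":-0.2},{"x":-0.03,"y":0.025,"z":0,"rx":0,"ry":0,"rz":0,"gripper":-0.2},{"x":0,"y":0,"z":0,"rx":0,"ry":0,"rz":0,"gripper":-0.2},{"x":0,"y":0,"z":0,"rx":0,"ry":0,"rz":0,"gripper":-0.2}]'; python3 tgt.py; python3 m8.py 12
python3 - <<'E'
from fit import *
# bar height from the side view: compare black ball end rows with predictions
s=cv2.imread("pics/side12.png");a=cv2.imread("pics/side11.png")
g=lambda im:gaussian_filter(cv2.cvtColor(im,cv2.COLOR_BGR2GRAY).astype(float),.6)
for nm,im,th0 in(("before",a,12),("after",s,52)):
  G=g(im);aa=np.radians(np.arange(0,360,15));best=[]
  for z in np.arange(.214,.2345,.001):
   for th in range(th0-8,th0+9,2):
    e=np.array([np.cos(np.radians(th)),np.sin(np.radians(th))])*.033;sc=0
    for sg in(1,-1):
      b=np.array([.611,-.145])+sg*e
      q=lambda r:map_coordinates(G,pv("side",np.c_[b[0]+r*np.cos(aa),b[1]+r*np.sin(aa),z+0*aa]).T[::-1],order=1).mean()
      sc+=min(q(.011),120)-q(.004)
    best.append((sc,z,th))
  best.sort(reverse=True);print(nm,np.round(best[:4],4).tolist())
E
```

```text
time_s: 32.88
position: [0.615, -0.3007, 0.3247]
tcp_rot: [0.899, 0.437, -0.0, -0.001]
contact_force: [0.4, -0.5, -0.0]
gripper_width: 0.035
grip_force: 0.0
psi 51.87538654800246 q6 11.06256201539998 pos [ 0.615  -0.3007  0.3247] F [ 0.39 -0.52 -0.05] T [-0.015  0.121  0.026] grip 0.03497334373811508
side 195 c [ 0.6094 -0.1627] dir -89.9 u 285 306 v 207 246 s [0.47204441 0.07547038]
top 212 c [ 0.6098 -0.1446] dir -89.5 u 296 342 v 166 174 s [0.6041885  0.09390437]
before [[94.7506, 0.229, 10.0], [94.5443, 0.228, 10.0], [93.9971, 0.23, 10.0], [93.4003, 0.229, 8.0]]
after [[49.7459, 0.223, 56.0], [49.0539, 0.222, 56.0], [48.4703, 0.222, 54.0], [48.4355, 0.223, 54.0]]
```

```bash
python3 -c "
from workcell import env; print(env.close_job())"
```

```text
the job is handed in; nothing more can be done
None
```

I handed the job in after about 33 s of the 72 s; no verdict came back. The 52 mm jar stands in the ring, the bridge is home against its stop, and the T-handle is turned until clearly stiff and released. The clamp force was inferred, not measured: about 30–80 N on the jar from the handle angle and torque. The arm is clear of the scene, and I never went near the other jars or the bottles and beaker after the jar pick-up, though I did not re-measure them.

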